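# Pack the painted ornaments into the tote

## Task

Pack the four finished ornaments that are drying on the yellow tote lid into the small yellow tote, round the tin that is already in it: lay the cross and the L-shaped bracket flat, stand the arch on its two feet, and last of all stand the tall two-ball finial on its base, every piece on the tote's floor and none on top of another. Lower each one in gently rather than dropping it, with its white face or top the same way up as it is now, and let go of it. Leave the small one-ball finial, the tape roll and the bottle where they are, and do not shove or tip the tin.

Things in the scene. Friction and masses are not known exactly. Their poses are not given: they have to be found in the camera images.
- tote: Small shallow open yellow tote, immovable, outside 200 (x) x 290 (y) x 52 high, walls and floor 5 thick, inside 190 x 280 x 47 deep (the arch and finial reach above the rim). Grip tabs stick out 12 from the two y end walls, 36 to 48 up. Origin at the centre of its underside, x across, y lengthwise, z up. Left or right of the robot, turned up to 0.3 rad.
- lid: The tote's yellow lid, lying flat and immovable on the bench on the other side: a plate 290 (x) x 360 (y), its upper face 12 above the bench (with edge beads 2 higher, which do not collide). Origin at the centre of its underside. The ornaments, the small finial and the tape roll stand on it in any order.
- cross: Plus-shaped cutout lying flat, ochre edges, white upper face: two bars 76 long x 24 wide, 34 thick, crossing at the middle, about 80 g. Origin at the centre of its underside, bars along x and y, z up out of the white face.
- bracket: L-shaped cutout lying flat, ochre edges, white upper face, 34 thick, about 80 g. Origin in the underside at the centre of the 56 (x) x 76 (y) rectangle round it. Long leg: x -28 to -4, y -38 to 38. Short leg: x -4 to 28, y -38 to -14. z up out of the white face.
- arch: Round arch standing upright on two feet, ochre edges, one white front: 28 thick (x), 80 wide (y), 60 high (z), about 100 g. The band is 20 wide: feet 20 x 28 centred at y = -30 and 30, crown from 40 to 60 up, opening 40 wide. Origin midway between the feet at floor level.
- finial: Tall turned finial standing upright: ochre round foot of 44 diameter and 10 high, a white ball of 36 diameter centred 29 up, and on it a white ball of 24 diameter centred 54 up; 66 high, about 90 g. Origin at the centre of its underside, z up.
- small_finial: Bystander on the lid: small finial with one ball only, foot 38 diameter and 10 high, ball 28 diameter centred 26 up, 39 high. Origin at the centre of its underside.
- tape: Bystander on the lid: pale roll of tape lying flat, 60 outer diameter, 38 hole, 24 high. Origin at the centre of its underside.
- tin: Bare metal tin standing anywhere on the tote's floor, 54 diameter, 50 high, 250 g, loose. Origin at the centre of its underside.
- bottle: Bystander: white bottle of 44 diameter, 130 high, standing loose on the bench between tote and lid. Origin at the centre of its underside.

How it is judged (in metres and radians):
On the way, in this order (a step that is already met when the one before it is completed fails the run):
1. the cross, the bracket and the arch stand or lie on the tote's floor, released, before the finial does (x of cross in the frame of tote between -0.095 and 0.095 m and y of cross in the frame of tote between -0.14 and 0.14 m and z of cross in the frame of tote between 0 and 0.012 m and angle between each of cross, bracket, arch's own z axis and vertical below 0.2 rad and linear speed of each of cross, bracket, arch below 0.03 m/s and contact force between the fingers and cross below 0.05 N and x of bracket in the frame of tote between -0.095 and 0.095 m and y of bracket in the frame of tote between -0.14 and 0.14 m and z of bracket in the frame of tote between 0 and 0.012 m and contact force between the fingers and bracket below 0.05 N and x of arch in the frame of tote between -0.095 and 0.095 m and y of arch in the frame of tote between -0.14 and 0.14 m and z of arch in the frame of tote between 0 and 0.012 m and contact force between the fingers and arch below 0.05 N), for 0.2 s.
2. the finial stands on the tote's floor, released (x of finial in the frame of tote between -0.095 and 0.095 m and y of finial in the frame of tote between -0.14 and 0.14 m and z of finial in the frame of tote between 0 and 0.012 m and angle between finial's own z axis and vertical below 0.2 rad and linear speed of finial below 0.03 m/s and contact force between the fingers and finial below 0.05 N), for 0.2 s.
At the end, for the whole second after the job is handed in: Cross, bracket, arch, finial inside the tote, undersides within 7 mm of its floor, upright (flat pieces white face up) to 0.2 rad, released, at rest. Small finial, tape, bottle within 20 mm and tin within 25 mm of where they began, tin upright (all of step 1 and all of step 2 and distance of each of small_finial, tape, bottle from where it was at the start of the episode below 0.02 m and distance of tin from where it was at the start of the episode below 0.025 m and angle between tin's own z axis and vertical below 0.2 rad); the robot touches nothing.
It fails at once if the small finial, tape roll or bottle is displaced by more than 20 mm or knocked over (distance of any of small_finial, tape, bottle from where it was at the start of the episode above 0.02 m or angle between any of small_finial, tape, bottle's own z axis and vertical above 0.5 rad).
It fails at once if the tin is displaced by more than 25 mm or knocked over (distance of tin from where it was at the start of the episode above 0.025 m or angle between tin's own z axis and vertical above 0.5 rad).
It fails at once if an ornament is dropped into the tote (falls freely faster than 0.8 m/s, from about 33 mm) ((horizontal distance between cross and tote below 0.17 m and height (world z) of cross below 0.12 m and linear speed of cross above 0.8 m/s and contact force between the fingers and cross below 0.05 N) or (horizontal distance between bracket and tote below 0.17 m and height (world z) of bracket below 0.12 m and linear speed of bracket above 0.8 m/s and contact force between the fingers and bracket below 0.05 N) or (horizontal distance between arch and tote below 0.17 m and height (world z) of arch below 0.12 m and linear speed of arch above 0.8 m/s and contact force between the fingers and arch below 0.05 N) or (horizontal distance between finial and tote below 0.17 m and height (world z) of finial below 0.12 m and linear speed of finial above 0.8 m/s and contact force between the fingers and finial below 0.05 N)).
It also fails if it takes over 72 s, if anything falls off the work surface, if the arm or the gripper's body presses on something with over 40 N, if the wrist force passes 120 N, or if a joint passes its speed limit or range.

## Robot

A 6-joint arm with a two-finger parallel gripper is mounted at the origin on the work surface. World frame = base frame: x ahead of the robot, y to its left, z up, the work surface at z = 0. Lengths are in mm, angles in rad, forces in N, time in s.
With the tool pointing down it reaches from about 350 to 975 mm from the base axis. Payload 17.4 kg.
Tool frame: the origin (TCP) lies at the very end of the fingers, on their centre line; the grasp point (between the pads) lies 19 mm behind it; z points along the fingers, y is the line along which they close (so a half turn about z gives the same grasp; the last joint's range is limited). The gripper opens to 85 mm and grips with 20 to 120 N. Pads are 22 mm wide; open, the fingers measure 114 mm over their backs; the gripper's body (76 mm by 85 mm) begins 54 mm behind the grasp point. The pads swing forward as they close: fully open they stand 13 mm farther back than shut.
Start: joints at [-1.247, 0.116, 1.442, -0, 1.584, -0.038], TCP at [238.913, -631.311, 231.303] pointing down, gripper open.
Joint ranges: [-2.83, 2.83], [-0.83, 2.19], [0.07, 2.5], [-1.14, 4.28], [0.01, 3], [-2.97, 2.97]. Speed limits (rad/s): [1.89, 1.89, 2.22, 3.14, 3.14, 3.14].

## Interface

Orientations are given as a 3x3 rotation matrix whose columns are the frame's x, y, z axes.
In Python, from cell import bot, viewer gives the robot as it stands. The module is installed in compiled form; this text tells all that it offers.
- The arm moves only by the shell command python3 -m crank 'ROWS' [FORCE]. ROWS is JSON, a list of rows, each an object of numbers: "dx", "dy", "dz": the shift along the tool's x, y, z scaled (see below); "ax", "ay", "az": the turn, a rotation vector about the tool's x, y, z scaled (see below); "hand": the opening, from -1 (shut) to 1 (fully open). A call has 1 to 8 rows; each row shifts and turns the commanded pose from where the row before left it, along the tool's axes as they then stand; what a row does not reach is not made up. The controller multiplies each number of a shift by 30 mm and each number of a turn by 4 degrees. A row lasts 1/12 s, in which the tool goes at most 41.7 mm and 7.16 degrees, less where a joint would pass 70% of its speed; a pose out of reach is approached as far as the arm can. A call with a number of a shift or a turn outside -1 to 1 is refused whole. A call with a gripper value outside its range is refused whole. The fingers move at their own pace and stop on an object; FORCE is the grip in N (left out, the last holds). Time passes only in rows, so rows that do not move let the fingers close. It gives the time, the measured TCP pose, the force, the opening and the grip force at its end, in the units of the state.
- bot.read_state(): the state, without advancing time (a new reading comes with each control period).
- viewer.read_camera(name): name is "side" or "top"; returns (picture, depth): 384x512x3 uint8, red, green, blue; 384x512 float32, mm along the optical axis (not along the pixel's ray), 0 where there is no reading.
- viewer.camera_info(name): a dict with "mtx" (3x3 intrinsics, pixels), "cam_to_world" (4x4, takes a point from camera to world coordinates). Camera axes: x right, y down, z forward; pixel columns grow to the right and rows downward; lengths in mm; the calibration is good to about 2 mm. A picture is of the moment at which its call begins. camera_info takes no time and is no camera call.
- bot.job_done(): hands the job in; it is judged then, once.
The state is a dict: "t": time; "qpos": joint angles; "qvel": joint speeds; "joint_torque": joint torques, N m; "tool_pos": TCP position; "tcp_rot": TCP orientation; "contact_force": force on the tool from outside, world axes, zero at the start; "moment": the same for the moment, N m; "gripper_width": finger opening in mm; "grasp_force": force on a finger pad.
Only numpy, scipy, OpenCV 4.12 (cv2) and the standard library are available. Lean on these libraries where they do the work, as an engineer would, in place of code of your own. Each camera call takes 0.05 s, during which the arm holds its last target. There are 200 camera calls.

## Working session

There is one attempt and no reset: what is moved stays moved. The work goes in short steps, Python scripts to look and compute and a shell command to move; the robot and the scene stay as the last step left them, time stands still between calls to the robot, and variables do not carry over. Pictures are saved under pics/ and viewed, at most 10 in all, crops included, and the job is handed in when it is done.

```bash
mkdir -p pics
cat > h.py <<'E'
import numpy as np, cv2
from cell import bot, viewer
def cloud(name):
    im,d=viewer.read_camera(name); i=viewer.camera_info(name); K=np.array(i["mtx"]);T=np.array(i["cam_to_world"])
    v,u=np.mgrid[:384,:512]
    P=np.stack([(u-K[0,2])/K[0,0]*d,(v-K[1,2])/K[1,1]*d,d],-1)@T[:3,:3].T+T[:3,3]
    P[d==0]=np.nan
    return im,P
E
python3 - <<'E'
from h import *
for n in("top","side"):
    im,P=cloud(n); np.savez(n+"0.npz",im=im,P=P); cv2.imwrite(f"pics/{n}0.png",cv2.resize(im[...,::-1],(768,576)))
    print(n,P[192,256],P[10,10],P[10,500],P[370,10],P[370,500])
    print(viewer.camera_info(n)["cam_to_world"])
s=bot.read_state();print(s["t"],s["tcp_rot"],s["gripper_width"])
E
```

```text
top [539.0425613    4.47887426 116.93734236] [1585.50140272 1281.47790291 -744.61045301] [ 1632.94721757 -1305.56650879  -755.77391701] [ 68.09126639 658.96742526  -1.04426504] [  70.19399518 -663.40553573    2.36106213]
[[ 5.87136182e-03 -9.94268433e-01  1.06751156e-01  4.34873179e+02]
 [-9.99881264e-01 -7.35818450e-03 -1.35393934e-02  1.45683840e+01]
 [ 1.42472861e-02 -1.06658986e-01 -9.94193580e-01  9.97775519e+02]
 [ 0.00000000e+00  0.00000000e+00  0.00000000e+00  1.00000000e+00]]
side [546.34042336 -52.17396857  -1.82055538] [2152.40115519 -636.85558154 -101.03094986] [165.04621582  77.90941766 593.0560103 ] [713.71536026 569.63764263  -3.63336574] [-6.31154128e+01  1.37528083e+02  1.25253678e-02]
[[-8.76757916e-01 -3.47539791e-01  3.32432925e-01  1.64266774e+02]
 [-4.80610700e-01  6.07894331e-01 -6.32042592e-01  6.94333178e+02]
 [ 1.75758599e-02 -7.13919167e-01 -7.00007509e-01  8.16760872e+02]
 [ 0.00000000e+00  0.00000000e+00  0.00000000e+00  1.00000000e+00]]
0.1 [[ 9.35266029e-01  3.53945356e-01 -3.73653576e-04]
 [ 3.53945552e-01 -9.35265438e-01  1.05169337e-03]
 [ 2.27767096e-05 -1.11586611e-03 -9.99999377e-01]] 85.22412754624175
```

View pics/top0.png

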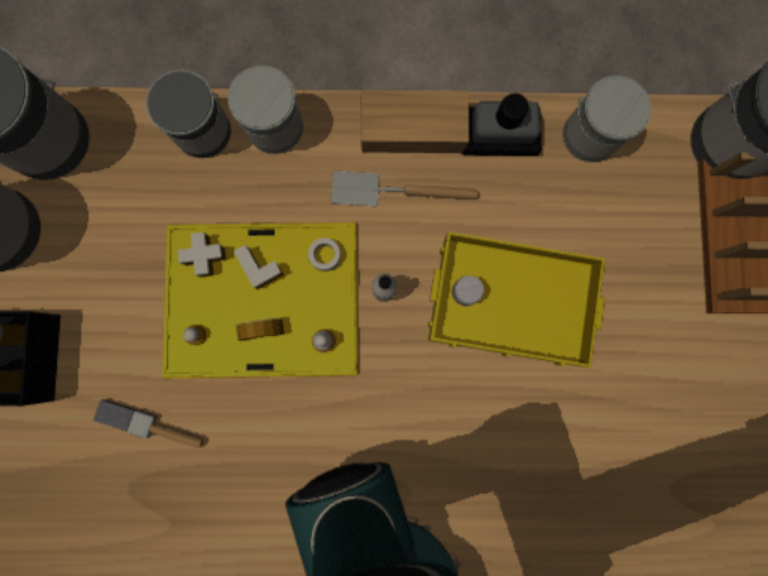

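View pics/side0.png

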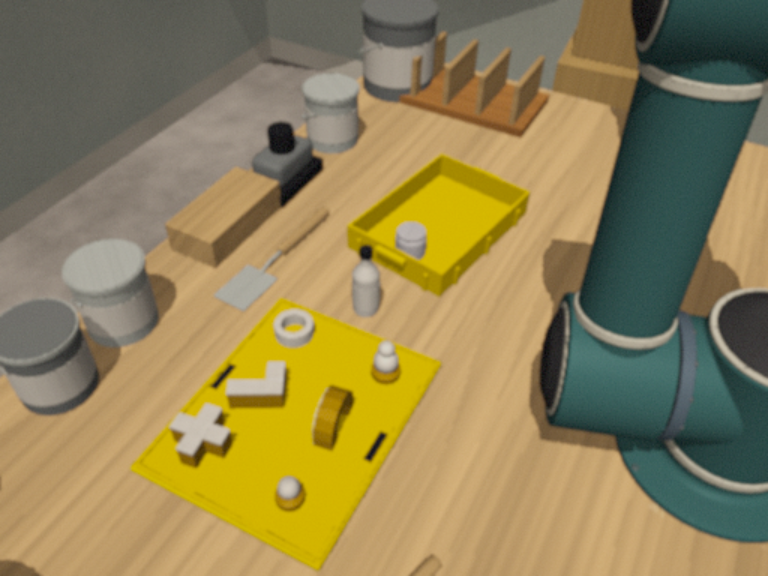

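The top view (768x576) shows cross (200,253), bracket (258,266), tape (324,254), arch (263,328), finial (322,340), small finial (194,334), bottle (385,287), tin (468,290), and the tote on the right. The side view confirms that the two-ball finial is the one nearest the tote.

Run:
```python
from h import *
d=np.load("top0.npz");P=d["P"];im=d["im"]
def blob(c,r,zlo,zhi,name):
    u,v=np.array(c)/1.5; vv,uu=np.mgrid[:384,:512]
    m=(np.hypot(uu-u,vv-v)<r/1.5)&(P[...,2]>zlo)&(P[...,2]<zhi)
    Q=P[m]; rect=cv2.minAreaRect(Q[:,:2].astype(np.float32)*1.0)
    print(name,len(Q),"mean",Q.mean(0).round(1),"zmax",Q[:,2].max().round(1),"rect",np.round(rect[0],1),np.round(rect[1],1),round(rect[2],1)); return Q
L=P[int(300/1.5),int(200/1.5)];print("lid",L)
blob((200,253),32,38,60,"cross")
Q=blob((258,266),34,38,60,"bracket")
blob((324,254),28,28,50,"tape")
blob((263,328),38,50,90,"arch60+")
blob((263,328),38,62,90,"archtop")
blob((322,340),22,20,90,"finial");blob((322,340),22,62,90,"finialtop")
blob((194,334),22,20,90,"small")
blob((385,287),22,40,140,"bottle")
blob((468,290),22,44,70,"tin")
vv,uu=np.mgrid[:384,:512]
m=(uu>425/1.5)&(uu<612/1.5)&(vv>225/1.5)&(vv<370/1.5)&(P[...,2]>45)&(P[...,2]<60)&~(np.hypot(uu-468/1.5,vv-290/1.5)<22/1.5)
r=cv2.minAreaRect(P[m][:,:2].astype(np.float32));print("tote",m.sum(),r,cv2.boxPoints(r).round(1).tolist())
m=(uu>150/1.5)&(uu<365/1.5)&(vv>215/1.5)&(vv<385/1.5)&(P[...,2]>8)&(P[...,2]<20)
r=cv2.minAreaRect(P[m][:,:2].astype(np.float32));print("lid",m.sum(),r)
# template fit of the shapes by IoU-ish sampling
from scipy.optimize import minimize
def inside(kind,q):
    x,y=q.T
    b=lambda x0,x1,y0,y1:np.minimum.reduce([x-x0,x1-x,y-y0,y1-y])
    s=dict(cross=[(-38,38,-12,12),(-12,12,-38,38)],bracket=[(-28,-4,-38,38),(-28,28,-38,-14)],arch=[(-14,14,-40,40)])[kind]
    return np.maximum.reduce([b(*a) for a in s])
G=np.stack(np.meshgrid(np.arange(-60,61,3.),np.arange(-60,61,3.)),-1).reshape(-1,2)
from scipy.ndimage import map_coordinates
def fit(kind,c,r,zlo,zhi,ths):
    u,v=np.array(c)/1.5
    m=(np.hypot(uu-u,vv-v)<r/1.5)&np.isfinite(P[...,2])
    A=P[m];lab=(A[:,2]>zlo)&(A[:,2]<zhi);X=A[:,:2]; c0=X[lab].mean(0)
    def cost(p):
        R=np.array([[np.cos(p[2]),-np.sin(p[2])],[np.sin(p[2]),np.cos(p[2])]])
        s=inside(kind,(X-p[:2])@R)
        pr=1/(1+np.exp(-np.clip(s/1.2,-30,30)));return np.mean((pr-lab)**2)
    best=min((minimize(cost,[*(c0+o),t],method="Nelder-Mead",options=dict(initial_simplex=np.array([[*(c0+o),t],[*(c0+o+[6,0]),t],[*(c0+o+[0,6]),t],[*(c0+o),t+.3]]))) for t in ths for o in ([0,0],)),key=lambda r:r.fun)
    print(kind,best.x.round(3),best.fun)
fit("cross",(200,253),36,38,60,np.arange(0,1.5,.4))
fit("bracket",(258,266),40,38,60,np.arange(0,6.2,.4))
fit("arch",(263,328),44,30,90,np.arange(0,3.1,.4))
```

```text
lid [526.49832263 346.98739105  10.63078276]
cross 447 mean [609.8 340.   45.5] zmax 50.3 rect [610.  340.6] [68.6 69. ] 52.1
bracket 370 mean [584.9 238.1  45.3] zmax 50.8 rect [595.2 235.9] [76.3 56.6] 30.0
tape 231 mean [613.3 116.1  34.7] zmax 39.4 rect [613.9 116.5] [58.3 58.5] 19.1
arch60+ 298 mean [473.3 227.   64.9] zmax 75.4 rect [473.3 229.8] [28.6 72.4] 9.2
archtop 211 mean [473.4 228.6  68.3] zmax 75.4 rect [473.3 230.1] [28.4 54.6] 8.9
finial 189 mean [453.4 112.7  49.4] zmax 78.4 rect [454.  115.6] [41.2 40.6] 45.4
finialtop 62 mean [453.9 114.8  73. ] zmax 78.4 rect [454.3 115.7] [21.  21.4] 0.2
small 145 mean [462.9 347.5  36.4] zmax 52.9 rect [463.5 349.6] [35.7 30.9] 4.4
bottle 235 mean [545.2   5.4  94.7] zmax 131.4 rect [548.8   5.1] [40.  42.8] 89.8
tin 282 mean [ 546.4 -148.1   53.6] zmax 58.2 rect [ 546.7 -148.1] [48.2 50.1] 88.0
tote 933 ((531.4509887695312, -237.1368408203125), (313.5359191894531, 200.56356811523438), 80.59498596191406) [[406.8999938964844, -375.3999938964844], [604.7999877929688, -408.20001220703125], [656.0, -98.9000015258789], [458.1000061035156, -66.0999984741211]]
lid 10853 ((531.4495849609375, 235.05322265625), (289.5881042480469, 358.88714599609375), 1.0641860961914062)
cross [611.048 342.419   1.718] 0.029643511877651543
bracket [596.287 237.312   5.237] 0.015120396066312151
arch [4.73357e+02 2.30928e+02 1.47000e-01] 0.011398722022702123
```

```bash
cat > go.py <<'E'
# go.py x y z psi(deg): units still to go: turn first, then shift along the turned tool axes
import sys
from h import *
from scipy.spatial.transform import Rotation as R
x,y,z,psi=map(float,sys.argv[1:5]); s=bot.read_state()
p=np.deg2rad(psi);c,n=np.cos(p),np.sin(p)
T=np.array([[c,n,0],[n,-c,0],[0,0,-1]])
C=np.array(s["tcp_rot"])
rv=np.rad2deg(R.from_matrix(C.T@T).as_rotvec())/4
d=T.T@(np.array([x,y,z])-s["tool_pos"])/30
print("t %.2f pos %s w %.1f gf %.1f F %s | turn %s shift %s"%(s["t"],np.round(s["tool_pos"],1),s["gripper_width"],s["grasp_force"],np.round(s["contact_force"],1),rv.round(3),d.round(3)))
E
cat > t2w.py <<'E'
import sys,numpy as np
x,y=map(float,sys.argv[1:3]);print(np.round(np.array([531.5,-237.1])+x*np.array([.9866,-.1633])+y*np.array([.1633,.9866]),1))
E
for a in "-25 -90" "54 -84" "45 0" "-45 10"; do python3 t2w.py $a; done
python3 -m crank '[{"az":1},{"az":1},{"az":1},{"az":0.25,"hand":-0.1}]'
python3 go.py 635.3 344.6 231 7.7
```

```text
[ 492.1 -321.8]
[ 571.1 -328.8]
[ 575.9 -244.4]
[ 488.7 -219.9]
t 0.10 pos [ 238.9 -631.1  230.6] w 85.2 gf 0.0 F [ 0.5 -1.1  0.3] | turn [-1.600e-02  1.000e-03  3.257e+00] shift [ 1.7453e+01 -3.0460e+01 -1.3000e-02]$[0]: bad value
```

```bash
python3 -m crank '[{"dx":0,"dy":0,"dz":0,"ax":0,"ay":0,"az":1,"hand":0.1}]'
python3 go.py 635.3 344.6 231 7.7;python3 -m crank '[{"dx":0,"dy":0,"dz":0,"ax":0,"ay":0,"az":1}]';python3 -m crank '[{"az":1.0,"hand":0.1}]'
```

```text
t: 0.18
tool_pos: [238.9, -631.2, 230.8]
tcp_rot: [[0.957, 0.289, -0.0], [0.289, -0.957, 0.001], [0.0, -0.001, -1.0]]
contact_force: [0.7, -0.3, 0.1]
gripper_width: 75.5
grasp_force: 0.0
t 0.18 pos [ 238.9 -631.2  230.8] w 75.5 gf 0.0 F [ 0.7 -0.3  0.1] | turn [-1.200e-02  1.000e-03  2.275e+00] shift [ 1.7453e+01 -3.0462e+01 -7.0000e-03]$[0]: bad value
$[0]: bad value
```

```bash
python3 -m crank '[{"dx":0,"dy":0,"dz":0,"ax":0,"ay":0,"az":1,"hand":0.1},{"dx":0,"dy":0,"dz":0,"ax":0,"ay":0,"az":1,"hand":0.1},{"dx":0,"dy":0,"dz":0,"ax":0,"ay":0,"az":0.28,"hand":0.1},{"dx":0.56,"dy":-0.98,"dz":0,"ax":0,"ay":0,"az":0,"hand":0.1},{"dx":0.56,"dy":-0.98,"dz":0,"ax":0,"ay":0,"az":0,"hand":0.1},{"dx":0.56,"dy":-0.98,"dz":0,"ax":0,"ay":0,"az":0,"hand":0.1},{"dx":0.56,"dy":-0.98,"dz":0,"ax":0,"ay":0,"az":0,"hand":0.1},{"dx":0.56,"dy":-0.98,"dz":0,"ax":0,"ay":0,"az":0,"hand":0.1}]' >/dev/null
python3 go.py 635.3 344.6 231 7.7
python3 -m crank '[{"dx":0.56,"dy":-0.98,"dz":0,"ax":0,"ay":0,"az":0,"hand":0.1},{"dx":0.56,"dy":-0.98,"dz":0,"ax":0,"ay":0,"az":0,"hand":0.1},{"dx":0.56,"dy":-0.98,"dz":0,"ax":0,"ay":0,"az":0,"hand":0.1},{"dx":0.56,"dy":-0.98,"dz":0,"ax":0,"ay":0,"az":0,"hand":0.1},{"dx":0.56,"dy":-0.98,"dz":0,"ax":0,"ay":0,"az":0,"hand":0.1},{"dx":0.56,"dy":-0.98,"dz":0,"ax":0,"ay":0,"az":0,"hand":0.1},{"dx":0.56,"dy":-0.98,"dz":0,"ax":0,"ay":0,"az":0,"hand":0.1},{"dx":0.56,"dy":-0.98,"dz":0,"ax":0,"ay":0,"az":0,"hand":0.1}]' >/dev/null
python3 go.py 635.3 344.6 231 7.7
python3 -m crank '[{"dx":0.56,"dy":-0.98,"dz":0,"ax":0,"ay":0,"az":0,"hand":0.1},{"dx":0.56,"dy":-0.98,"dz":0,"ax":0,"ay":0,"az":0,"hand":0.1},{"dx":0.56,"dy":-0.98,"dz":0,"ax":0,"ay":0,"az":0,"hand":0.1},{"dx":0.56,"dy":-0.98,"dz":0,"ax":0,"ay":0,"az":0,"hand":0.1},{"dx":0.56,"dy":-0.98,"dz":0,"ax":0,"ay":0,"az":0,"hand":0.1},{"dx":0.56,"dy":-0.98,"dz":0,"ax":0,"ay":0,"az":0,"hand":0.1},{"dx":0.56,"dy":-0.98,"dz":0,"ax":0,"ay":0,"az":0,"hand":0.1},{"dx":0.56,"dy":-0.98,"dz":0,"ax":0,"ay":0,"az":0,"hand":0.1}]' >/dev/null
python3 go.py 635.3 344.6 231 7.7
python3 -m crank '[{"dx":0.56,"dy":-0.98,"dz":0,"ax":0,"ay":0,"az":0,"hand":0.1},{"dx":0.56,"dy":-0.98,"dz":0,"ax":0,"ay":0,"az":0,"hand":0.1},{"dx":0.56,"dy":-0.98,"dz":0,"ax":0,"ay":0,"az":0,"hand":0.1},{"dx":0.56,"dy":-0.98,"dz":0,"ax":0,"ay":0,"az":0,"hand":0.1},{"dx":0.56,"dy":-0.98,"dz":0,"ax":0,"ay":0,"az":0,"hand":0.1},{"dx":0.56,"dy":-0.98,"dz":0,"ax":0,"ay":0,"az":0,"hand":0.1},{"dx":0,"dy":0,"dz":0,"ax":0,"ay":0,"az":0,"hand":0.1}]' >/dev/null
python3 go.py 635.3 344.6 231 7.7
```

```text
t 0.85 pos [ 302.9 -472.9  231. ] w 47.1 gf 0.0 F [ 1.3 -0.2  1.4] | turn [-0.005  0.001 -0.004] shift [ 14.63  -25.521  -0.   ]
t 1.52 pos [ 404.9 -222.   231.3] w 47.0 gf 0.0 F [-0.  -0.3 -1. ] | turn [ 0.002 -0.003 -0.002] shift [ 1.0140e+01 -1.7686e+01  1.0000e-02]
t 2.18 pos [507.1  29.2 231.3] w 47.0 gf 0.0 F [ 0.2 -0.7  0.3] | turn [ 0.001 -0.002  0.004] shift [ 5.645 -9.847  0.01 ]
t 2.77 pos [584.2 219.9 230.1] w 46.7 gf 0.0 F [-0.5 -0.5 -0.2] | turn [-0.012  0.016  0.04 ] shift [ 2.244 -3.892 -0.029]
```

```bash
python3 -m crank '[{"dx":0.56,"dy":-0.97,"dz":0.5,"ax":0,"ay":0,"az":0,"hand":0.1},{"dx":0.56,"dy":-0.97,"dz":0.5,"ax":0,"ay":0,"az":0,"hand":0.1},{"dx":0.56,"dy":-0.97,"dz":0.5,"ax":0,"ay":0,"az":0,"hand":0.1},{"dx":0.56,"dy":-0.97,"dz":0.5,"ax":0,"ay":0,"az":0,"hand":0.1},{"dx":0,"dy":0,"dz":0.9,"ax":0,"ay":0,"az":0,"hand":0.1},{"dx":0,"dy":0,"dz":0.9,"ax":0,"ay":0,"az":0,"hand":0.1},{"dx":0,"dy":0,"dz":0.9,"ax":0,"ay":0,"az":0,"hand":0.1},{"dx":0,"dy":0,"dz":0,"ax":0,"ay":0,"az":0,"hand":0.1}]' >/dev/null
python3 go.py 635.3 344.6 17 7.7
python3 - <<'E'
from h import *
im,P=cloud("side");cv2.imwrite("pics/s1.png",cv2.resize(im[180:340,60:274,::-1],None,fx=3,fy=3))
E
```

```text
t 3.43 pos [632.4 338.7  83.7] w 47.1 gf 0.0 F [-1.3  0.1 -2.8] | turn [ 0.038  0.112 -0.001] shift [ 0.124 -0.181  2.224]
```

View pics/s1.png

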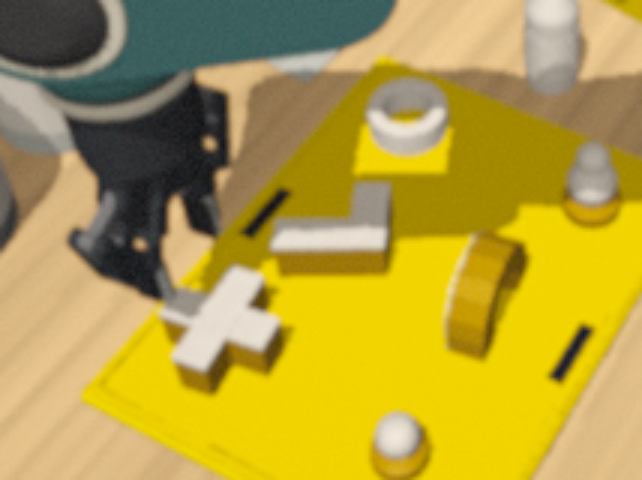

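The gripper hovers over the far arm of the cross (about (185,305) in the crop), lined up as planned. I'm descending to grip.

```bash
python3 -m crank '[{"dx":0.12,"dy":-0.18,"dz":0.5,"ax":0.03,"ay":0.1,"az":0,"hand":0.1},{"dx":0,"dy":0,"dz":0.6,"ax":0,"ay":0,"az":0,"hand":0.1},{"dx":0,"dy":0,"dz":0.6,"ax":0,"ay":0,"az":0,"hand":0.1},{"dx":0,"dy":0,"dz":0.5,"ax":0,"ay":0,"az":0,"hand":0.1},{"dx":0,"dy":0,"dz":0,"ax":0,"ay":0,"az":0,"hand":0.1}]' >/dev/null
python3 go.py 635.3 344.6 17 7.7
python3 -m crank '[{"dx":0,"dy":0,"dz":0,"ax":0,"ay":0,"az":0,"hand":-1},{"dx":0,"dy":0,"dz":0,"ax":0,"ay":0,"az":0,"hand":-1},{"dx":0,"dy":0,"dz":0,"ax":0,"ay":0,"az":0,"hand":-1},{"dx":0,"dy":0,"dz":0,"ax":0,"ay":0,"az":0,"hand":-1},{"dx":0,"dy":0,"dz":0,"ax":0,"ay":0,"az":0,"hand":-1}]' 60 >/dev/null
python3 go.py 635.3 344.6 200 -9.4
```

```text
t 3.90 pos [637.2 345.3  22.6] w 47.1 gf 0.0 F [-0.3 -1.2 -0.5] | turn [-0.018 -0.067 -0.019] shift [-0.065  0.014  0.188]
t 4.32 pos [638.6 346.2  26.4] w 22.9 gf 59.6 F [-0.2 -1.3  7.2] | turn [-0.061 -0.129  4.252] shift [-0.102  0.07  -5.785]
```

```bash
python3 -m crank '[{"dx":0,"dy":0,"dz":-0.5,"ax":0,"ay":0,"az":0,"hand":-1},{"dx":0,"dy":0,"dz":-0.7,"ax":0,"ay":0,"az":0,"hand":-1},{"dx":0,"dy":0,"dz":-0.9,"ax":0,"ay":0,"az":0,"hand":-1},{"dx":0,"dy":0,"dz":0,"ax":0,"ay":0,"az":0,"hand":-1},{"dx":0,"dy":0,"dz":0,"ax":0,"ay":0,"az":0,"hand":-1}]' >/dev/null
python3 go.py 635.3 344.6 200 -9.4
python3 - <<'E'
from h import *
im,P=cloud("side");cv2.imwrite("pics/s2.png",cv2.resize(im[120:340,40:274,::-1],None,fx=2.7,fy=2.7))
E
python3 go.py 635.3 344.6 200 -9.4
```

```text
t 4.73 pos [638.3 346.1  90.7] w 23.1 gf 58.8 F [-0.4 -0.6 -1.9] | turn [-0.072 -0.148  4.253] shift [-0.089  0.065 -3.642]
t 4.78 pos [637.6 345.8  88.7] w 23.0 gf 58.8 F [-0.1  0.1 -0.8] | turn [-0.056 -0.115  4.252] shift [-0.069  0.051 -3.709]
```

View pics/s2.png

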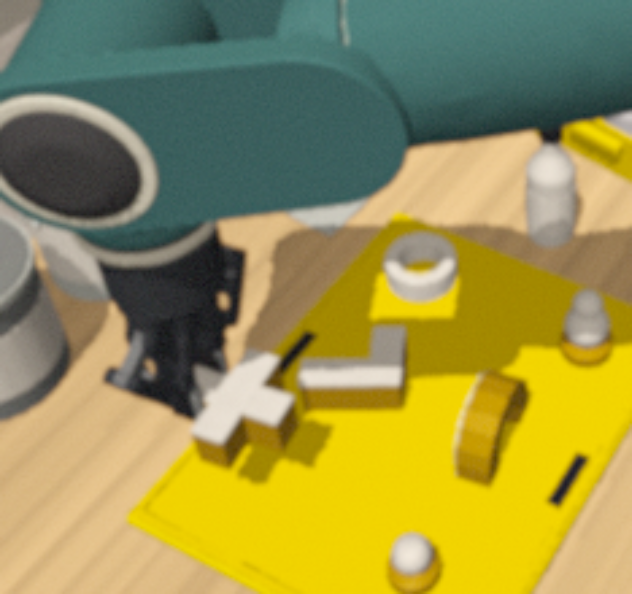

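The cross is in the grip, level, and clear of the lid (crop (245,410)). The arm settles slowly, so I'm checking the steady state.

```bash
for i in 1 2 3; do python3 -m crank '[{"dx":0,"dy":0,"dz":0,"ax":0,"ay":0,"az":0,"hand":-1},{"dx":0,"dy":0,"dz":0,"ax":0,"ay":0,"az":0,"hand":-1}]' >/dev/null
python3 go.py 635.3 344.6 200 -9.4;done
```

```text
t 4.95 pos [636.9 345.4  86.3] w 22.6 gf 58.8 F [-1.1 -0.6 -0.4] | turn [-0.035 -0.074  4.252] shift [-0.049  0.035 -3.789]
t 5.12 pos [637.1 345.5  86.6] w 22.5 gf 58.8 F [ 0.3 -0.2 -0.3] | turn [-0.038 -0.081  4.252] shift [-0.056  0.04  -3.78 ]
t 5.28 pos [637.3 345.6  87. ] w 22.3 gf 58.8 F [ 0.5 -0.4 -0.5] | turn [-0.042 -0.09   4.252] shift [-0.061  0.044 -3.765]
```

```bash
python3 -m crank '[{"dx":0,"dy":0,"dz":-0.7,"ax":0,"ay":0,"az":0.7,"hand":-1},{"dx":0,"dy":0,"dz":-0.9,"ax":0,"ay":0,"az":0.9,"hand":-1},{"dx":0,"dy":0,"dz":-0.9,"ax":0,"ay":0,"az":0.9,"hand":-1},{"dx":0,"dy":0,"dz":-0.9,"ax":0,"ay":0,"az":0.9,"hand":-1},{"dx":0,"dy":0.4,"dz":-0.4,"ax":0,"ay":0,"az":0.85,"hand":-1},{"dx":-0.05,"dy":0.7,"dz":0,"ax":0,"ay":0,"az":0,"hand":-1},{"dx":-0.05,"dy":0.95,"dz":0,"ax":0,"ay":0,"az":0,"hand":-1},{"dx":-0.05,"dy":0.95,"dz":0,"ax":0,"ay":0,"az":0,"hand":-1}]' >/dev/null
python3 go.py 492.1 -321.8 200 -9.4
python3 -m crank '[{"dx":-0.05,"dy":0.95,"dz":0,"ax":0,"ay":0,"az":0,"hand":-1},{"dx":-0.05,"dy":0.95,"dz":0,"ax":0,"ay":0,"az":0,"hand":-1},{"dx":-0.05,"dy":0.95,"dz":0,"ax":0,"ay":0,"az":0,"hand":-1},{"dx":-0.05,"dy":0.95,"dz":0,"ax":0,"ay":0,"az":0,"hand":-1},{"dx":-0.05,"dy":0.95,"dz":0,"ax":0,"ay":0,"az":0,"hand":-1},{"dx":-0.05,"dy":0.95,"dz":0,"ax":0,"ay":0,"az":0,"hand":-1},{"dx":-0.05,"dy":0.95,"dz":0,"ax":0,"ay":0,"az":0,"hand":-1},{"dx":-0.05,"dy":0.95,"dz":0,"ax":0,"ay":0,"az":0,"hand":-1}]' >/dev/null
python3 go.py 492.1 -321.8 200 -9.4
python3 -m crank '[{"dx":-0.05,"dy":0.95,"dz":0,"ax":0,"ay":0,"az":0,"hand":-1},{"dx":-0.05,"dy":0.95,"dz":0,"ax":0,"ay":0,"az":0,"hand":-1},{"dx":-0.05,"dy":0.95,"dz":0,"ax":0,"ay":0,"az":0,"hand":-1},{"dx":-0.05,"dy":0.95,"dz":0,"ax":0,"ay":0,"az":0,"hand":-1},{"dx":-0.05,"dy":0.95,"dz":0,"ax":0,"ay":0,"az":0,"hand":-1},{"dx":-0.05,"dy":0.9,"dz":0,"ax":0,"ay":0,"az":0,"hand":-1},{"dx":-0.05,"dy":0.7,"dz":0,"ax":0,"ay":0,"az":0,"hand":-1},{"dx":0,"dy":0.4,"dz":0,"ax":0,"ay":0,"az":0,"hand":-1}]' >/dev/null
python3 go.py 492.1 -321.8 200 -9.4
```

```text
t 5.95 pos [617.8 256.5 200.9] w 22.6 gf 58.8 F [ 1.2 -0.7 -0.3] | turn [-0.058 -0.089  0.014] shift [-0.986 19.703  0.03 ]
t 6.62 pos [568.6  32.9 200. ] w 22.8 gf 58.8 F [ 1.2 -0.6 -1. ] | turn [-0.058 -0.091  0.005] shift [-5.8600e-01  1.2082e+01  1.0000e-03]
t 7.28 pos [ 525.1 -165.8  199.1] w 22.9 gf 58.8 F [-0.  -0.1 -0.4] | turn [-0.053 -0.089 -0.019] shift [-0.236  5.309 -0.029]
```

```bash
python3 -m crank '[{"dx":-0.04,"dy":0.8,"dz":0,"ax":-0.05,"ay":-0.09,"az":0,"hand":-1},{"dx":-0.04,"dy":0.95,"dz":0,"ax":0,"ay":0,"az":0,"hand":-1},{"dx":-0.04,"dy":0.95,"dz":0,"ax":0,"ay":0,"az":0,"hand":-1},{"dx":-0.04,"dy":0.95,"dz":0,"ax":0,"ay":0,"az":0,"hand":-1},{"dx":-0.04,"dy":0.8,"dz":0.4,"ax":0,"ay":0,"az":0,"hand":-1},{"dx":-0.04,"dy":0.45,"dz":0.8,"ax":0,"ay":0,"az":0,"hand":-1},{"dx":0,"dy":0,"dz":0.9,"ax":0,"ay":0,"az":0,"hand":-1},{"dx":0,"dy":0,"dz":0.5,"ax":0,"ay":0,"az":0,"hand":-1}]' >/dev/null
python3 -m crank '[{"dx":0,"dy":0,"dz":0,"ax":0,"ay":0,"az":0,"hand":-1},{"dx":0,"dy":0,"dz":0,"ax":0,"ay":0,"az":0,"hand":-1},{"dx":0,"dy":0,"dz":0,"ax":0,"ay":0,"az":0,"hand":-1}]' >/dev/null
python3 go.py 492.1 -321.8 21 -9.4
```

```text
t 8.20 pos [ 495.4 -307.7  122.4] w 22.4 gf 58.8 F [ 0.1  0.4 -0.8] | turn [ 0.001 -0.018  0.01 ] shift [-0.031  0.481  3.38 ]
```

```bash
python3 -m crank '[{"dx":-0.03,"dy":0.48,"dz":0.4,"ax":0,"ay":0,"az":0,"hand":-1},{"dx":0,"dy":0,"dz":0.7,"ax":0,"ay":0,"az":0,"hand":-1},{"dx":0,"dy":0,"dz":0.7,"ax":0,"ay":0,"az":0,"hand":-1},{"dx":0,"dy":0,"dz":0.6,"ax":0,"ay":0,"az":0,"hand":-1},{"dx":0,"dy":0,"dz":0.4,"ax":0,"ay":0,"az":0,"hand":-1},{"dx":0,"dy":0,"dz":0,"ax":0,"ay":0,"az":0,"hand":-1},{"dx":0,"dy":0,"dz":0,"ax":0,"ay":0,"az":0,"hand":-1}]' >/dev/null
python3 go.py 492.1 -321.8 21 -9.4
python3 -m crank '[{"dx":0,"dy":0,"dz":0.25,"ax":0,"ay":0,"az":0,"hand":-1},{"dx":0,"dy":0,"dz":0.15,"ax":0,"ay":0,"az":0,"hand":-1},{"dx":0,"dy":0,"dz":0,"ax":0,"ay":0,"az":0,"hand":-1},{"dx":0,"dy":0,"dz":0,"ax":0,"ay":0,"az":0,"hand":-1}]' >/dev/null
python3 go.py 492.1 -321.8 21 -9.4
```

```text
t 8.78 pos [ 491.6 -322.    37.3] w 22.8 gf 58.8 F [-0.8 -0.5 -0.3] | turn [-0.007  0.003  0.004] shift [ 0.017 -0.011  0.543]
t 9.12 pos [ 491.4 -321.7   25. ] w 22.6 gf 58.8 F [ 0.1 -0.1 -1.1] | turn [-0.008  0.003  0.003] shift [ 0.022 -0.002  0.133]
```

```bash
for i in 1 2; do python3 -m crank '[{"dx":0,"dy":0,"dz":0.1,"ax":0,"ay":0,"az":0,"hand":-1},{"dx":0,"dy":0,"dz":0,"ax":0,"ay":0,"az":0,"hand":-1},{"dx":0,"dy":0,"dz":0,"ax":0,"ay":0,"az":0,"hand":-1}]' >/dev/null
python3 go.py 492.1 -321.8 21 -9.4;done
```

```text
t 9.37 pos [ 491.4 -321.7   21.8] w 22.5 gf 58.8 F [ 0.2 -0.5 -1. ] | turn [-0.009  0.004  0.003] shift [ 0.024 -0.001  0.028]
t 9.62 pos [ 491.8 -322.    19.5] w 22.7 gf 59.6 F [-0.7 -0.   4.7] | turn [-0.    -0.012  0.002] shift [ 0.01  -0.009 -0.051]
```

Contact came where predicted (19.5). Releasing and retreating.

```bash
python3 -m crank '[{"dx":0,"dy":0,"dz":0,"ax":0,"ay":0,"az":0,"hand":0},{"dx":0,"dy":0,"dz":0,"ax":0,"ay":0,"az":0,"hand":0},{"dx":0,"dy":0,"dz":0,"ax":0,"ay":0,"az":0,"hand":0},{"dx":0,"dy":0,"dz":-0.5,"ax":0,"ay":0,"az":0,"hand":0},{"dx":0,"dy":0,"dz":-0.9,"ax":0,"ay":0,"az":0,"hand":0},{"dx":0,"dy":0,"dz":-0.9,"ax":0,"ay":0,"az":0,"hand":0.1},{"dx":0,"dy":0,"dz":-0.9,"ax":0,"ay":0,"az":-0.9,"hand":0.1},{"dx":0,"dy":0,"dz":-0.9,"ax":0,"ay":0,"az":-0.9,"hand":0.1}]' >/dev/null
python3 -m crank '[{"dx":0,"dy":0,"dz":-0.9,"ax":0,"ay":0,"az":-1,"hand":0.1},{"dx":0,"dy":0,"dz":-0.9,"ax":0,"ay":0,"az":-1,"hand":0.1},{"dx":0,"dy":0,"dz":0,"ax":0,"ay":0,"az":-1,"hand":0.1},{"dx":0,"dy":0,"dz":0,"ax":0,"ay":0,"az":-1,"hand":0.1},{"dx":0,"dy":0,"dz":0,"ax":0,"ay":0,"az":-1,"hand":0.1},{"dx":0,"dy":0,"dz":0,"ax":0,"ay":0,"az":-1,"hand":0.1},{"dx":0,"dy":0,"dz":0,"ax":0,"ay":0,"az":-1,"hand":0.1},{"dx":0,"dy":0,"dz":0,"ax":0,"ay":0,"az":-1,"hand":0.1}]' >/dev/null
python3 go.py 591.2 252.5 200 30
python3 - <<'E'
from h import *
im,P=cloud("side");cv2.imwrite("pics/s3.png",cv2.resize(im[90:210,210:370,::-1],None,fx=3,fy=3))
E
```

```text
t 10.95 pos [ 491.4 -321.8  195.7] w 46.8 gf 0.0 F [-0.1 -0.2  0.6] | turn [-0.011 -0.001  0.002] shift [ 12.453 -14.915  -0.145]
```

View pics/s3.png

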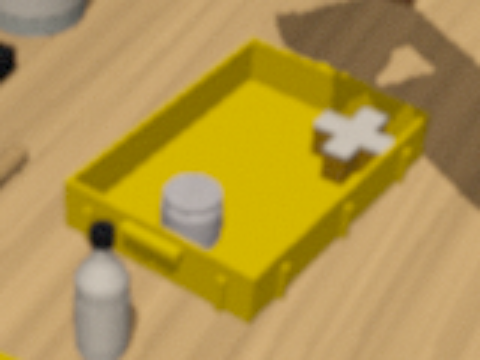

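The cross lies flat in the tote's near-right corner (crop (355,135)). The bracket is next.

```bash
python3 -m crank '[{"dx":0.5,"dy":-0.6,"dz":0,"ax":0,"ay":0,"az":0,"hand":0.1},{"dx":0.69,"dy":-0.83,"dz":0,"ax":0,"ay":0,"az":0,"hand":0.1},{"dx":0.69,"dy":-0.83,"dz":0,"ax":0,"ay":0,"az":0,"hand":0.1},{"dx":0.69,"dy":-0.83,"dz":0,"ax":0,"ay":0,"az":0,"hand":0.1},{"dx":0.69,"dy":-0.83,"dz":0,"ax":0,"ay":0,"az":0,"hand":0.1},{"dx":0.69,"dy":-0.83,"dz":0,"ax":0,"ay":0,"az":0,"hand":0.1},{"dx":0.69,"dy":-0.83,"dz":0,"ax":0,"ay":0,"az":0,"hand":0.1},{"dx":0.69,"dy":-0.83,"dz":0,"ax":0,"ay":0,"az":0,"hand":0.1}]' >/dev/null
python3 -m crank '[{"dx":0.69,"dy":-0.83,"dz":0,"ax":0,"ay":0,"az":0,"hand":0.1},{"dx":0.69,"dy":-0.83,"dz":0,"ax":0,"ay":0,"az":0,"hand":0.1},{"dx":0.69,"dy":-0.83,"dz":0,"ax":0,"ay":0,"az":0,"hand":0.1},{"dx":0.69,"dy":-0.83,"dz":0,"ax":0,"ay":0,"az":0,"hand":0.1},{"dx":0.69,"dy":-0.83,"dz":0,"ax":0,"ay":0,"az":0,"hand":0.1},{"dx":0.69,"dy":-0.83,"dz":0,"ax":0,"ay":0,"az":0,"hand":0.1},{"dx":0.69,"dy":-0.83,"dz":0,"ax":0,"ay":0,"az":0,"hand":0.1},{"dx":0.69,"dy":-0.83,"dz":0,"ax":0,"ay":0,"az":0,"hand":0.1}]' >/dev/null
python3 go.py 591.2 252.5 28 30
python3 -m crank '[{"dx":0.6,"dy":-0.72,"dz":0.2,"ax":0,"ay":0,"az":0,"hand":0.1},{"dx":0.5,"dy":-0.6,"dz":0.4,"ax":0,"ay":0,"az":0,"hand":0.1},{"dx":0.3,"dy":-0.36,"dz":0.8,"ax":0,"ay":0,"az":0,"hand":0.1},{"dx":0,"dy":0,"dz":0.9,"ax":0,"ay":0,"az":0,"hand":0.1},{"dx":0,"dy":0,"dz":0.9,"ax":0,"ay":0,"az":0,"hand":0.1},{"dx":0,"dy":0,"dz":0.4,"ax":0,"ay":0,"az":0,"hand":0.1},{"dx":0,"dy":0,"dz":0,"ax":0,"ay":0,"az":0,"hand":0.1},{"dx":0,"dy":0,"dz":0,"ax":0,"ay":0,"az":0,"hand":0.1}]' >/dev/null
python3 go.py 591.2 252.5 28 30
```

```text
t 12.33 pos [579.2 181.4 196.1] w 46.9 gf 0.0 F [ 0.7 -0.2  0.8] | turn [-0.008 -0.003 -0.072] shift [ 1.531 -1.853  5.602]
t 13.00 pos [590.7 244.2  88.7] w 46.8 gf 0.0 F [-0.6 -0.2  0.3] | turn [-0.009  0.001 -0.061] shift [ 0.151 -0.231  2.024]
```

```bash
python3 -m crank '[{"dx":0.15,"dy":-0.23,"dz":0.3,"ax":0,"ay":0,"az":-0.06,"hand":0.1},{"dx":0,"dy":0,"dz":0.6,"ax":0,"ay":0,"az":0,"hand":0.1},{"dx":0,"dy":0,"dz":0.6,"ax":0,"ay":0,"az":0,"hand":0.1},{"dx":0,"dy":0,"dz":0.4,"ax":0,"ay":0,"az":0,"hand":0.1},{"dx":0,"dy":0,"dz":0.1,"ax":0,"ay":0,"az":0,"hand":0.1},{"dx":0,"dy":0,"dz":0,"ax":0,"ay":0,"az":0,"hand":0.1}]' >/dev/null
python3 go.py 591.2 252.5 28 30
python3 -m crank '[{"dx":0,"dy":0,"dz":0,"ax":0,"ay":0,"az":0,"hand":-1},{"dx":0,"dy":0,"dz":0,"ax":0,"ay":0,"az":0,"hand":-1},{"dx":0,"dy":0,"dz":0,"ax":0,"ay":0,"az":0,"hand":-1},{"dx":0,"dy":0,"dz":0,"ax":0,"ay":0,"az":0,"hand":-1},{"dx":0,"dy":0,"dz":0,"ax":0,"ay":0,"az":0,"hand":-1}]' 60 >/dev/null
python3 go.py 591.2 252.5 28 30
```

```text
t 13.50 pos [591.1 252.8  28. ] w 47.0 gf 0.0 F [ 0.1 -0.6  0.2] | turn [-0.01   0.004  0.011] shift [-0.001  0.009  0.002]
t 13.92 pos [591.8 252.9  29.8] w 22.2 gf 59.8 F [-0.6 -0.3  6.1] | turn [-0.004 -0.036  0.012] shift [-0.025  0.002  0.061]
```

```bash
python3 -m crank '[{"dx":0,"dy":0,"dz":-0.3,"ax":0,"ay":0,"az":0,"hand":-1},{"dx":0,"dy":0,"dz":-0.6,"ax":0,"ay":0,"az":0,"hand":-1},{"dx":0,"dy":0,"dz":-0.9,"ax":0,"ay":0,"az":0,"hand":-1},{"dx":0,"dy":0,"dz":-0.9,"ax":0,"ay":0,"az":0.9,"hand":-1},{"dx":0,"dy":0,"dz":-0.9,"ax":0,"ay":0,"az":0.95,"hand":-1},{"dx":0,"dy":0,"dz":-0.9,"ax":0,"ay":0,"az":1,"hand":-1},{"dx":0,"dy":0,"dz":-0.9,"ax":0,"ay":0,"az":1,"hand":-1},{"dx":0,"dy":0,"dz":-0.3,"ax":0,"ay":0,"az":1,"hand":-1}]' >/dev/null
python3 go.py 571.1 -328.8 200 -9.4
python3 -m crank '[{"dx":0,"dy":0,"dz":0,"ax":0,"ay":0,"az":1,"hand":-1},{"dx":0,"dy":0,"dz":0,"ax":0,"ay":0,"az":1,"hand":-1},{"dx":0,"dy":0,"dz":0,"ax":0,"ay":0,"az":1,"hand":-1},{"dx":0,"dy":0,"dz":0,"ax":0,"ay":0,"az":1,"hand":-1},{"dx":0.05,"dy":0.5,"dz":0,"ax":0,"ay":0,"az":1,"hand":-1},{"dx":0.12,"dy":0.8,"dz":0,"ax":0,"ay":0,"az":0,"hand":-1},{"dx":0.13,"dy":0.98,"dz":0,"ax":0,"ay":0,"az":0,"hand":-1},{"dx":0.13,"dy":0.98,"dz":0,"ax":0,"ay":0,"az":0,"hand":-1}]' >/dev/null
python3 go.py 571.1 -328.8 200 -9.4
python3 -m crank '[{"dx":0.13,"dy":0.98,"dz":0,"ax":0,"ay":0,"az":0,"hand":-1},{"dx":0.13,"dy":0.98,"dz":0,"ax":0,"ay":0,"az":0,"hand":-1},{"dx":0.13,"dy":0.98,"dz":0,"ax":0,"ay":0,"az":0,"hand":-1},{"dx":0.13,"dy":0.98,"dz":0,"ax":0,"ay":0,"az":0,"hand":-1},{"dx":0.13,"dy":0.98,"dz":0,"ax":0,"ay":0,"az":0,"hand":-1},{"dx":0.13,"dy":0.98,"dz":0,"ax":0,"ay":0,"az":0,"hand":-1},{"dx":0.13,"dy":0.98,"dz":0,"ax":0,"ay":0,"az":0,"hand":-1},{"dx":0.13,"dy":0.98,"dz":0,"ax":0,"ay":0,"az":0,"hand":-1}]' >/dev/null
python3 go.py 571.1 -328.8 200 -9.4
```

```text
t 14.58 pos [591.9 252.8 205. ] w 23.1 gf 58.8 F [ 1.1  0.6 -1.1] | turn [-0.036 -0.074  4.962] shift [ 2.482 19.239  0.165]
t 15.25 pos [588.7 153.1 200. ] w 22.1 gf 58.9 F [ 0.6  0.2 -0.9] | turn [-0.01  -0.004  0.025] shift [ 2.0460e+00  1.5942e+01 -1.0000e-03]
t 15.92 pos [581.2 -84.7 200.1] w 22.7 gf 58.9 F [ 0.4 -0.5 -0.9] | turn [-0.007 -0.01   0.011] shift [9.970e-01 8.082e+00 2.000e-03]
```

```bash
python3 -m crank '[{"dx":0.12,"dy":0.98,"dz":0,"ax":0,"ay":0,"az":0,"hand":-1},{"dx":0.12,"dy":0.98,"dz":0,"ax":0,"ay":0,"az":0,"hand":-1},{"dx":0.12,"dy":0.98,"dz":0,"ax":0,"ay":0,"az":0,"hand":-1},{"dx":0.12,"dy":0.98,"dz":0,"ax":0,"ay":0,"az":0,"hand":-1},{"dx":0.12,"dy":0.98,"dz":0,"ax":0,"ay":0,"az":0,"hand":-1},{"dx":0.12,"dy":0.98,"dz":0,"ax":0,"ay":0,"az":0,"hand":-1},{"dx":0.12,"dy":0.9,"dz":0,"ax":0,"ay":0,"az":0,"hand":-1},{"dx":0.1,"dy":0.7,"dz":0.2,"ax":0,"ay":0,"az":0,"hand":-1}]' >/dev/null
python3 go.py 571.1 -328.8 24 -9.4
python3 -m crank '[{"dx":0.05,"dy":0.5,"dz":0.5,"ax":0,"ay":0,"az":0,"hand":-1},{"dx":0,"dy":0,"dz":0.9,"ax":0,"ay":0,"az":0,"hand":-1},{"dx":0,"dy":0,"dz":0.9,"ax":0,"ay":0,"az":0,"hand":-1},{"dx":0,"dy":0,"dz":0.4,"ax":0,"ay":0,"az":0,"hand":-1},{"dx":0,"dy":0,"dz":0,"ax":0,"ay":0,"az":0,"hand":-1},{"dx":0,"dy":0,"dz":0,"ax":0,"ay":0,"az":0,"hand":-1}]' >/dev/null
python3 go.py 571.1 -328.8 24 -9.4
```

```text
t 16.58 pos [ 572.8 -311.5  194.9] w 22.3 gf 58.9 F [ 0.   1.  -0.8] | turn [ 0.007 -0.025 -0.001] shift [0.039 0.578 5.695]
t 17.08 pos [ 572.  -323.9  112.1] w 22.5 gf 58.9 F [0.3 0.  0.1] | turn [-0.012  0.011  0.019] shift [-0.003  0.166  2.937]
```

```bash
python3 -m crank '[{"dx":0,"dy":0.16,"dz":0.4,"ax":0,"ay":0,"az":0,"hand":-1},{"dx":0,"dy":0,"dz":0.7,"ax":0,"ay":0,"az":0,"hand":-1},{"dx":0,"dy":0,"dz":0.7,"ax":0,"ay":0,"az":0,"hand":-1},{"dx":0,"dy":0,"dz":0.5,"ax":0,"ay":0,"az":0,"hand":-1},{"dx":0,"dy":0,"dz":0.3,"ax":0,"ay":0,"az":0,"hand":-1},{"dx":0,"dy":0,"dz":0.1,"ax":0,"ay":0,"az":0,"hand":-1},{"dx":0,"dy":0,"dz":0,"ax":0,"ay":0,"az":0,"hand":-1},{"dx":0,"dy":0,"dz":0,"ax":0,"ay":0,"az":0,"hand":-1}]' >/dev/null
python3 go.py 571.1 -328.8 24 -9.4
python3 -m crank '[{"dx":0,"dy":0,"dz":0.15,"ax":0,"ay":0,"az":0,"hand":-1},{"dx":0,"dy":0,"dz":0,"ax":0,"ay":0,"az":0,"hand":-1},{"dx":0,"dy":0,"dz":0,"ax":0,"ay":0,"az":0,"hand":-1}]' >/dev/null
python3 go.py 571.1 -328.8 24 -9.4
python3 -m crank '[{"dx":0,"dy":0,"dz":0.1,"ax":0,"ay":0,"az":0,"hand":-1},{"dx":0,"dy":0,"dz":0,"ax":0,"ay":0,"az":0,"hand":-1},{"dx":0,"dy":0,"dz":0,"ax":0,"ay":0,"az":0,"hand":-1}]' >/dev/null
python3 go.py 571.1 -328.8 24 -9.4
```

```text
t 17.75 pos [ 571.7 -329.2   31.9] w 22.3 gf 58.9 F [ 0.3  0.2 -0.5] | turn [-0.001 -0.013  0.013] shift [-0.021 -0.011  0.264]
t 18.00 pos [ 571.3 -329.    26.6] w 22.5 gf 58.9 F [0.2 0.1 0. ] | turn [-0.007 -0.002  0.012] shift [-0.006 -0.006  0.087]
t 18.25 pos [ 571.1 -328.9   23.2] w 22.7 gf 58.9 F [-0.7 -0.5  0.3] | turn [-0.009  0.006  0.012] shift [-0.001 -0.004 -0.026]
```

```bash
python3 -m crank '[{"dx":0,"dy":0,"dz":0.06,"ax":0,"ay":0,"az":0,"hand":-1},{"dx":0,"dy":0,"dz":0,"ax":0,"ay":0,"az":0,"hand":-1},{"dx":0,"dy":0,"dz":0,"ax":0,"ay":0,"az":0,"hand":0},{"dx":0,"dy":0,"dz":0,"ax":0,"ay":0,"az":0,"hand":0},{"dx":0,"dy":0,"dz":0,"ax":0,"ay":0,"az":0,"hand":0},{"dx":0,"dy":0,"dz":-0.5,"ax":0,"ay":0,"az":0,"hand":0},{"dx":0,"dy":0,"dz":-0.9,"ax":0,"ay":0,"az":0,"hand":0},{"dx":0,"dy":0,"dz":-0.9,"ax":0,"ay":0,"az":0,"hand":0.1}]' >/dev/null
python3 -m crank '[{"dx":0,"dy":0,"dz":-0.9,"ax":0,"ay":0,"az":-1,"hand":0.1},{"dx":0,"dy":0,"dz":-0.9,"ax":0,"ay":0,"az":-1,"hand":0.1},{"dx":0,"dy":0,"dz":-0.9,"ax":0,"ay":0,"az":-1,"hand":0.1},{"dx":0,"dy":0,"dz":-0.8,"ax":0,"ay":0,"az":-1,"hand":0.1},{"dx":0,"dy":0,"dz":0,"ax":0,"ay":0,"az":-1,"hand":0.1},{"dx":0,"dy":0,"dz":0,"ax":0,"ay":0,"az":-1,"hand":0.1},{"dx":0,"dy":0,"dz":0,"ax":0,"ay":0,"az":-1,"hand":0.1},{"dx":0,"dy":0,"dz":0,"ax":0,"ay":0,"az":-1,"hand":0.1}]' >/dev/null
python3 -m crank '[{"dx":0,"dy":0,"dz":0,"ax":0,"ay":0,"az":-1,"hand":0.1},{"dx":0,"dy":0,"dz":0,"ax":0,"ay":0,"az":-1,"hand":0.1},{"dx":0,"dy":0,"dz":0,"ax":0,"ay":0,"az":-1,"hand":0.1},{"dx":0,"dy":0,"dz":0,"ax":0,"ay":0,"az":-1,"hand":0.1},{"dx":0,"dy":0,"dz":0,"ax":0,"ay":0,"az":-1,"hand":0.1},{"dx":0,"dy":0,"dz":0,"ax":0,"ay":0,"az":-1,"hand":0.1},{"dx":0,"dy":0,"dz":0,"ax":0,"ay":0,"az":-1,"hand":0.1},{"dx":0,"dy":0,"dz":0,"ax":0,"ay":0,"az":-1,"hand":0.1}]' >/dev/null
python3 -m crank '[{"dx":0,"dy":0,"dz":0,"ax":0,"ay":0,"az":-1,"hand":0.1},{"dx":0,"dy":0,"dz":0,"ax":0,"ay":0,"az":-1,"hand":0.1},{"dx":0,"dy":0,"dz":0,"ax":0,"ay":0,"az":-1,"hand":0.1},{"dx":0,"dy":0,"dz":0,"ax":0,"ay":0,"az":-1,"hand":0.1},{"dx":0,"dy":0,"dz":0,"ax":0,"ay":0,"az":-1,"hand":0.1},{"dx":0,"dy":0,"dz":0,"ax":0,"ay":0,"az":-1,"hand":0.1},{"dx":0,"dy":0,"dz":0,"ax":0,"ay":0,"az":-1,"hand":0.1},{"dx":0,"dy":0,"dz":0,"ax":0,"ay":0,"az":-1,"hand":0.1}]' >/dev/null
python3 go.py 473.3 230.5 200 98.6
```

```text
t 20.92 pos [ 571.1 -329.   196.8] w 47.0 gf 0.0 F [-0.4  0.2 -0.3] | turn [ 0.006 -0.003 -2.939] shift [18.928 -0.436 -0.108]
```

```bash
python3 -m crank '[{"dx":0,"dy":0,"dz":0,"ax":0,"ay":0,"az":-1,"hand":0.1},{"dx":0,"dy":0,"dz":0,"ax":0,"ay":0,"az":-1,"hand":0.1},{"dx":0.4,"dy":0,"dz":0,"ax":0,"ay":0,"az":-0.94,"hand":0.1},{"dx":0.7,"dy":-0.02,"dz":0,"ax":0,"ay":0,"az":0,"hand":0.1},{"dx":1,"dy":-0.02,"dz":0,"ax":0,"ay":0,"az":0,"hand":0.1},{"dx":1,"dy":-0.02,"dz":0,"ax":0,"ay":0,"az":0,"hand":0.1},{"dx":1,"dy":-0.02,"dz":0,"ax":0,"ay":0,"az":0,"hand":0.1},{"dx":1,"dy":-0.02,"dz":0,"ax":0,"ay":0,"az":0,"hand":0.1}]' >/dev/null
python3 -m crank '[{"dx":1,"dy":-0.02,"dz":0,"ax":0,"ay":0,"az":0,"hand":0.1},{"dx":1,"dy":-0.02,"dz":0,"ax":0,"ay":0,"az":0,"hand":0.1},{"dx":1,"dy":-0.02,"dz":0,"ax":0,"ay":0,"az":0,"hand":0.1},{"dx":1,"dy":-0.02,"dz":0,"ax":0,"ay":0,"az":0,"hand":0.1},{"dx":1,"dy":-0.02,"dz":0,"ax":0,"ay":0,"az":0,"hand":0.1},{"dx":1,"dy":-0.02,"dz":0,"ax":0,"ay":0,"az":0,"hand":0.1},{"dx":1,"dy":-0.02,"dz":0,"ax":0,"ay":0,"az":0,"hand":0.1},{"dx":1,"dy":-0.02,"dz":0,"ax":0,"ay":0,"az":0,"hand":0.1}]' >/dev/null
python3 go.py 473.3 230.5 52 98.6
python3 -m crank '[{"dx":1,"dy":-0.02,"dz":0,"ax":0,"ay":0,"az":0,"hand":0.1},{"dx":1,"dy":-0.02,"dz":0,"ax":0,"ay":0,"az":0,"hand":0.1},{"dx":1,"dy":-0.02,"dz":0,"ax":0,"ay":0,"az":0,"hand":0.1},{"dx":0.9,"dy":-0.02,"dz":0,"ax":0,"ay":0,"az":0,"hand":0.1},{"dx":0.7,"dy":-0.02,"dz":0.3,"ax":0,"ay":0,"az":0,"hand":0.1},{"dx":0.5,"dy":0,"dz":0.6,"ax":0,"ay":0,"az":0,"hand":0.1},{"dx":0,"dy":0,"dz":0.6,"ax":0,"ay":0,"az":0,"hand":0.1},{"dx":0,"dy":0,"dz":0,"ax":0,"ay":0,"az":0,"hand":0.1}]' >/dev/null
python3 go.py 473.3 230.5 52 98.6
```

```text
t 22.25 pos [506.2  60.  197.1] w 46.6 gf 0.0 F [ 0.5  1.4 -0.2] | turn [ 0.016 -0.008 -0.049] shift [ 5.783 -0.235  4.836]
t 22.92 pos [480.  210.  148.5] w 46.8 gf 0.0 F [-0.5 -0.9 -2.2] | turn [-0.051  0.002 -0.025] shift [ 0.71  -0.12   3.218]
```

```bash
python3 -m crank '[{"dx":0.5,"dy":-0.1,"dz":0.2,"ax":0,"ay":0,"az":0,"hand":0.1},{"dx":0.2,"dy":0,"dz":0.7,"ax":0,"ay":0,"az":0,"hand":0.1},{"dx":0,"dy":0,"dz":0.6,"ax":0,"ay":0,"az":0,"hand":0.1},{"dx":0,"dy":0,"dz":0.4,"ax":0,"ay":0,"az":0,"hand":0.1},{"dx":0,"dy":0,"dz":0,"ax":0,"ay":0,"az":0,"hand":0.1},{"dx":0,"dy":0,"dz":0,"ax":0,"ay":0,"az":0,"hand":0.1}]' >/dev/null
python3 go.py 473.3 230.5 52 98.6
python3 - <<'E'
from h import *
im,P=cloud("side");cv2.imwrite("pics/s4.png",cv2.resize(im[120:340,100:334,::-1],None,fx=2.7,fy=2.7))
E
```

```text
t 23.42 pos [475.6 229.6  94.7] w 47.0 gf 0.0 F [ 1.2 -0.7  0.1] | turn [-0.001 -0.007 -0.055] shift [ 0.04  -0.072  1.425]
```

View pics/s4.png

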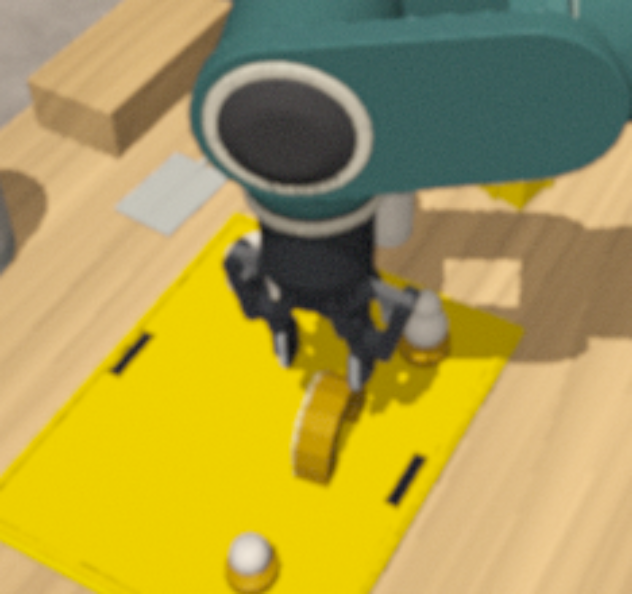

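The fingers straddle the arch crown (crop (325,385)). Descending.

```bash
python3 -m crank '[{"dx":0.04,"dy":-0.07,"dz":0.3,"ax":0,"ay":0,"az":-0.05,"hand":0.1},{"dx":0,"dy":0,"dz":0.5,"ax":0,"ay":0,"az":0,"hand":0.1},{"dx":0,"dy":0,"dz":0.4,"ax":0,"ay":0,"az":0,"hand":0.1},{"dx":0,"dy":0,"dz":0.2,"ax":0,"ay":0,"az":0,"hand":0.1},{"dx":0,"dy":0,"dz":0,"ax":0,"ay":0,"az":0,"hand":0.1},{"dx":0,"dy":0,"dz":0,"ax":0,"ay":0,"az":0,"hand":0.1}]' >/dev/null
python3 go.py 473.3 230.5 52 98.6
python3 -m crank '[{"dx":0,"dy":0,"dz":0,"ax":0,"ay":0,"az":0,"hand":-1},{"dx":0,"dy":0,"dz":0,"ax":0,"ay":0,"az":0,"hand":-1},{"dx":0,"dy":0,"dz":0,"ax":0,"ay":0,"az":0,"hand":-1},{"dx":0,"dy":0,"dz":0,"ax":0,"ay":0,"az":0,"hand":-1},{"dx":0,"dy":0,"dz":0,"ax":0,"ay":0,"az":0,"hand":-1},{"dx":0,"dy":0,"dz":0,"ax":0,"ay":0,"az":0,"hand":-1}]' 60 >/dev/null
python3 go.py 473.3 230.5 52 80.6
```

```text
t 23.97 pos [473.2 230.9  51.9] w 46.9 gf 0.0 F [ 0.2 -0.5  0.6] | turn [-0.005 -0.007  0.003] shift [-0.013  0.003 -0.002]
t 24.47 pos [473.6 231.1  52.8] w 26.4 gf 59.6 F [-1.1 -0.5  6. ] | turn [ 0.016 -0.016  4.502] shift [-0.021 -0.006  0.027]
```

```bash
python3 -m crank '[{"dx":0,"dy":0,"dz":-0.4,"ax":0,"ay":0,"az":0,"hand":-1},{"dx":0,"dy":0,"dz":-0.8,"ax":0,"ay":0,"az":0,"hand":-1},{"dx":0,"dy":0,"dz":-0.9,"ax":0,"ay":0,"az":0.8,"hand":-1},{"dx":0,"dy":0,"dz":-0.9,"ax":0,"ay":0,"az":1,"hand":-1},{"dx":0,"dy":0,"dz":-0.9,"ax":0,"ay":0,"az":1,"hand":-1},{"dx":0,"dy":0,"dz":-0.9,"ax":0,"ay":0,"az":1,"hand":-1},{"dx":-0.3,"dy":0.12,"dz":-0.6,"ax":0,"ay":0,"az":0.7,"hand":-1},{"dx":-0.6,"dy":0.24,"dz":0,"ax":0,"ay":0,"az":0,"hand":-1}]' >/dev/null
python3 go.py 575.9 -244.4 210 80.6
python3 -m crank '[{"dx":-0.94,"dy":0.37,"dz":0,"ax":0,"ay":0,"az":0,"hand":-1},{"dx":-0.94,"dy":0.37,"dz":0,"ax":0,"ay":0,"az":0,"hand":-1},{"dx":-0.94,"dy":0.37,"dz":0,"ax":0,"ay":0,"az":0,"hand":-1},{"dx":-0.94,"dy":0.37,"dz":0,"ax":0,"ay":0,"az":0,"hand":-1},{"dx":-0.94,"dy":0.37,"dz":0,"ax":0,"ay":0,"az":0,"hand":-1},{"dx":-0.94,"dy":0.37,"dz":0,"ax":0,"ay":0,"az":0,"hand":-1},{"dx":-0.94,"dy":0.37,"dz":0,"ax":0,"ay":0,"az":0,"hand":-1},{"dx":-0.94,"dy":0.37,"dz":0,"ax":0,"ay":0,"az":0,"hand":-1}]' >/dev/null
python3 go.py 575.9 -244.4 210 80.6
python3 -m crank '[{"dx":-0.94,"dy":0.37,"dz":0,"ax":0,"ay":0,"az":0,"hand":-1},{"dx":-0.94,"dy":0.37,"dz":0,"ax":0,"ay":0,"az":0,"hand":-1},{"dx":-0.94,"dy":0.37,"dz":0,"ax":0,"ay":0,"az":0,"hand":-1},{"dx":-0.94,"dy":0.37,"dz":0,"ax":0,"ay":0,"az":0,"hand":-1},{"dx":-0.8,"dy":0.3,"dz":0,"ax":0,"ay":0,"az":0,"hand":-1},{"dx":-0.6,"dy":0.24,"dz":0,"ax":0,"ay":0,"az":0,"hand":-1},{"dx":-0.4,"dy":0.15,"dz":0,"ax":0,"ay":0,"az":0,"hand":-1},{"dx":0,"dy":0,"dz":0,"ax":0,"ay":0,"az":0,"hand":-1}]' >/dev/null
python3 go.py 575.9 -244.4 46 80.6
```

```text
t 25.13 pos [480.6 203.6 219.2] w 27.0 gf 59.3 F [ 0.6 -0.1 -0.3] | turn [ 0.067 -0.054 -0.022] shift [-14.214   5.574   0.307]
t 25.80 pos [530.6 -36.1 214.7] w 26.9 gf 59.2 F [ 0.2 -0.6 -1.2] | turn [ 0.005 -0.009  0.002] shift [-6.604  2.625  0.156]
t 26.47 pos [ 567.7 -211.6  213.8] w 27.0 gf 59.3 F [ 1.   0.3 -0.7] | turn [-0.008 -0.004 -0.023] shift [-1.036  0.449  5.593]
```

```bash
python3 -m crank '[{"dx":-0.5,"dy":0.22,"dz":0.3,"ax":0,"ay":0,"az":0,"hand":-1},{"dx":-0.53,"dy":0.22,"dz":0.6,"ax":0,"ay":0,"az":0,"hand":-1},{"dx":0,"dy":0,"dz":0.9,"ax":0,"ay":0,"az":0,"hand":-1},{"dx":0,"dy":0,"dz":0.9,"ax":0,"ay":0,"az":0,"hand":-1},{"dx":0,"dy":0,"dz":0.5,"ax":0,"ay":0,"az":0,"hand":-1},{"dx":0,"dy":0,"dz":0,"ax":0,"ay":0,"az":0,"hand":-1},{"dx":0,"dy":0,"dz":0,"ax":0,"ay":0,"az":0,"hand":-1},{"dx":0,"dy":0,"dz":0,"ax":0,"ay":0,"az":0,"hand":-1}]' >/dev/null
python3 go.py 575.9 -244.4 46 80.6
python3 - <<'E'
from h import *
im,P=cloud("side");cv2.imwrite("pics/s5.png",cv2.resize(im[60:230,190:400,::-1],None,fx=3,fy=3))
E
```

```text
t 27.13 pos [ 576.4 -242.3  119.6] w 26.7 gf 59.2 F [-0.2 -0.6 -0.4] | turn [0.026 0.    0.01 ] shift [-0.072 -0.003  2.452]
```

View pics/s5.png

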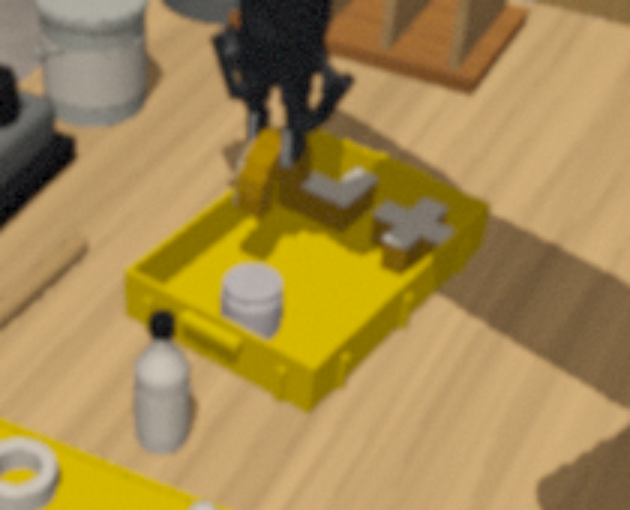

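The arch hangs upright above the back of the tote (crop (262,165)). The bracket (340,190) and cross (415,225) lie flat, and there is free floor below the arch. Lowering it now.

```bash
python3 -m crank '[{"dx":-0.07,"dy":0,"dz":0.4,"ax":0,"ay":0,"az":0,"hand":-1},{"dx":0,"dy":0,"dz":0.6,"ax":0,"ay":0,"az":0,"hand":-1},{"dx":0,"dy":0,"dz":0.6,"ax":0,"ay":0,"az":0,"hand":-1},{"dx":0,"dy":0,"dz":0.4,"ax":0,"ay":0,"az":0,"hand":-1},{"dx":0,"dy":0,"dz":0.2,"ax":0,"ay":0,"az":0,"hand":-1},{"dx":0,"dy":0,"dz":0,"ax":0,"ay":0,"az":0,"hand":-1},{"dx":0,"dy":0,"dz":0,"ax":0,"ay":0,"az":0,"hand":-1}]' >/dev/null
python3 go.py 575.9 -244.4 46 80.6
python3 -m crank '[{"dx":0,"dy":0,"dz":0.1,"ax":0,"ay":0,"az":0,"hand":-1},{"dx":0,"dy":0,"dz":0.1,"ax":0,"ay":0,"az":0,"hand":-1},{"dx":0,"dy":0,"dz":0,"ax":0,"ay":0,"az":0,"hand":-1},{"dx":0,"dy":0,"dz":0,"ax":0,"ay":0,"az":0,"hand":-1}]' >/dev/null
python3 go.py 575.9 -244.4 46 80.6
```

```text
t 27.77 pos [ 575.5 -244.5   52.1] w 26.9 gf 59.2 F [0.6 0.3 0. ] | turn [ 0.002 -0.006  0.002] shift [0.005 0.012 0.202]
t 28.10 pos [ 575.4 -244.4   45.9] w 26.8 gf 59.2 F [0.3 0.2 0.2] | turn [ 0.003 -0.007  0.002] shift [ 0.003  0.016 -0.004]
```

```bash
python3 -m crank '[{"dx":0,"dy":0,"dz":0.05,"ax":0,"ay":0,"az":0,"hand":-1},{"dx":0,"dy":0,"dz":0,"ax":0,"ay":0,"az":0,"hand":-1},{"dx":0,"dy":0,"dz":0,"ax":0,"ay":0,"az":0,"hand":0},{"dx":0,"dy":0,"dz":0,"ax":0,"ay":0,"az":0,"hand":0},{"dx":0,"dy":0,"dz":0,"ax":0,"ay":0,"az":0,"hand":0},{"dx":0,"dy":0,"dz":-0.5,"ax":0,"ay":0,"az":0,"hand":0},{"dx":0,"dy":0,"dz":-0.9,"ax":0,"ay":0,"az":0,"hand":0},{"dx":0,"dy":0,"dz":-0.9,"ax":0,"ay":0,"az":0,"hand":0}]' >/dev/null
python3 -m crank '[{"dx":0,"dy":0,"dz":-0.9,"ax":0,"ay":0,"az":0,"hand":0.4},{"dx":0,"dy":0,"dz":-0.9,"ax":0,"ay":0,"az":0,"hand":0.4},{"dx":0.3,"dy":-0.16,"dz":-0.6,"ax":0,"ay":0,"az":0,"hand":0.4},{"dx":0.6,"dy":-0.32,"dz":0,"ax":0,"ay":0,"az":0,"hand":0.4},{"dx":0.86,"dy":-0.46,"dz":0,"ax":0,"ay":0,"az":0,"hand":0.4},{"dx":0.86,"dy":-0.46,"dz":0,"ax":0,"ay":0,"az":0,"hand":0.4},{"dx":0.86,"dy":-0.46,"dz":0,"ax":0,"ay":0,"az":0,"hand":0.4},{"dx":0.86,"dy":-0.46,"dz":0,"ax":0,"ay":0,"az":0,"hand":0.4}]' >/dev/null
python3 go.py 454 115.3 180 80.6
python3 -m crank '[{"dx":0.86,"dy":-0.46,"dz":0,"ax":0,"ay":0,"az":0,"hand":0.4},{"dx":0.86,"dy":-0.46,"dz":0,"ax":0,"ay":0,"az":0,"hand":0.4},{"dx":0.86,"dy":-0.46,"dz":0,"ax":0,"ay":0,"az":0,"hand":0.4},{"dx":0.86,"dy":-0.46,"dz":0,"ax":0,"ay":0,"az":0,"hand":0.4},{"dx":0.86,"dy":-0.46,"dz":0,"ax":0,"ay":0,"az":0,"hand":0.4},{"dx":0.8,"dy":-0.43,"dz":0,"ax":0,"ay":0,"az":0,"hand":0.4},{"dx":0.6,"dy":-0.32,"dz":0,"ax":0,"ay":0,"az":0,"hand":0.4},{"dx":0.4,"dy":-0.21,"dz":0,"ax":0,"ay":0,"az":0,"hand":0.4}]' >/dev/null
python3 go.py 454 115.3 35 80.6
python3 - <<'E'
from h import *
im,P=cloud("side");vv,uu=np.mgrid[:384,:512]
for n,c in(("cross",(555,-330)),):
  m=(P[...,2]>30)&(P[...,2]<75)&(P[...,1]<-60)&(P[...,0]>420)&(P[...,0]<650)&(P[...,1]>-400)
  # tote frame height grid
  d=P[m][:,:2]-[531.5,-237.1];x=d@[.9866,-.1633];y=d@[.1633,.9866];k=(abs(x)<85)&(abs(y)<130)
  z=P[m][k,2];x=x[k];y=y[k]
  for nm,b in(("cross",(x<0)&(y<-40)),("bracket",(x>0)&(y<-55)),("arch",(x>15)&(abs(y)<50)),("tin",(y>60))):
    print(nm,b.sum(),x[b].min().round(),x[b].max().round(),y[b].min().round(),y[b].max().round(),np.percentile(z[b],[50,97]).round(1))
E
```

```text
t 29.43 pos [ 527.2 -103.5  186.3] w 60.0 gf 0.0 F [ 0.3  0.7 -0.3] | turn [ 0.008 -0.008 -0.003] shift [ 6.797 -3.599  0.211]
t 30.10 pos [460.5  93.6 186.6] w 59.9 gf 0.0 F [-0.2  0.1  0.1] | turn [ 0.011 -0.017  0.019] shift [ 0.679 -0.331  5.054]
cross 310 -85.0 -15.0 -129.0 -50.0 [38.3 41.6]
bracket 250 10.0 84.0 -130.0 -68.0 [37.9 41.2]
arch 67 29.0 43.0 -39.0 7.0 [48.9 63.3]
tin 11 -25.0 17.0 88.0 114.0 [38.1 57.3]
```

Cross, bracket, arch and tin all sit where planned. Before gripping the finial I'm measuring where the fingertips are relative to the TCP.

```bash
python3 -m crank '[{"dx":0.4,"dy":-0.2,"dz":0.2,"ax":0,"ay":0,"az":0,"hand":-0.1},{"dx":0.28,"dy":-0.13,"dz":0.4,"ax":0,"ay":0,"az":0,"hand":-0.1},{"dx":0,"dy":0,"dz":0.4,"ax":0,"ay":0,"az":0,"hand":-0.1},{"dx":0,"dy":0,"dz":0,"ax":0,"ay":0,"az":0,"hand":-0.1},{"dx":0,"dy":0,"dz":0,"ax":0,"ay":0,"az":0,"hand":-0.1}]' >/dev/null
cat > tips.py <<'E'
from h import *
p=bot.read_state()["tool_pos"];w=bot.read_state()["gripper_width"]
for n in("side","top"):
  im,P=cloud(n);m=(np.hypot(P[...,0]-p[0],P[...,1]-p[1])<50)&(P[...,2]>p[2]-30)
  if m.sum()>5: print(n,p.round(1),w,np.sort(P[m][:,2])[:12].round(1))
E
python3 tips.py;python3 go.py 454 115.3 35 80.6
```

```text
side [454.5 113.1 154.4] 38.47758718199747 [154.7 155.1 155.5 155.7 155.8 155.9 156.3 157.3 157.5 157.9 158.  158.1]
top [454.5 113.1 154.4] 38.47758718199747 [447.1 448.8 449.9 450.1 450.9 451.8 452.1 452.9 453.  453.6 453.9 454.2]
t 30.67 pos [455.1 113.1 155.5] w 38.3 gf 0.0 F [-0.3 -0.1  0.5] | turn [-0.003 -0.007 -0.007] shift [ 0.066 -0.047  4.018]
```

```bash
python3 -m crank '[{"dx":0.06,"dy":-0.04,"dz":0.3,"ax":0,"ay":0,"az":0,"hand":0.4},{"dx":0,"dy":0,"dz":0.6,"ax":0,"ay":0,"az":0,"hand":0.4},{"dx":0,"dy":0,"dz":0.7,"ax":0,"ay":0,"az":0,"hand":0.4},{"dx":0,"dy":0,"dz":0.4,"ax":0,"ay":0,"az":0,"hand":0.4},{"dx":0,"dy":0,"dz":0,"ax":0,"ay":0,"az":0,"hand":0.4},{"dx":0,"dy":0,"dz":0,"ax":0,"ay":0,"az":0,"hand":0.4}]' >/dev/null
python3 go.py 454 115.3 25 80.6
python3 - <<'E'
from h import *
im,P=cloud("side");cv2.imwrite("pics/s6.png",cv2.resize(im[140:300,180:340,::-1],None,fx=3.5,fy=3.5))
E
```

```text
t 31.17 pos [453.8 115.5  95.2] w 59.8 gf 0.0 F [-0.4 -0.3  0.6] | turn [-0.014 -0.004 -0.001] shift [-0.006  0.007  2.342]
```

View pics/s6.png

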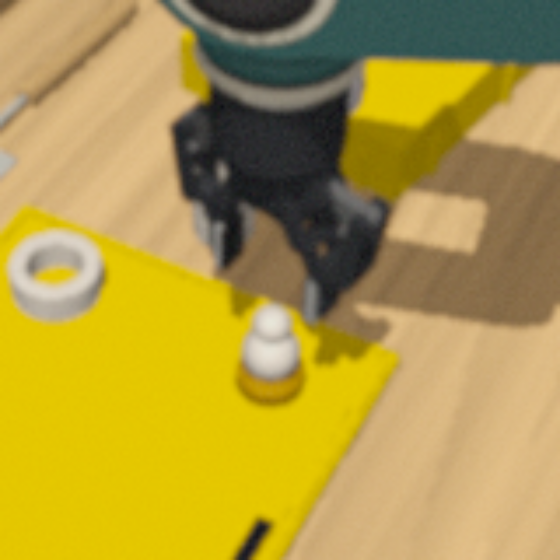

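The fingers are centred over the two-ball finial (crop (270,340)). Descending and gripping.

```bash
python3 -m crank '[{"dx":0,"dy":0,"dz":0.4,"ax":0,"ay":0,"az":0,"hand":0.4},{"dx":0,"dy":0,"dz":0.7,"ax":0,"ay":0,"az":0,"hand":0.4},{"dx":0,"dy":0,"dz":0.7,"ax":0,"ay":0,"az":0,"hand":0.4},{"dx":0,"dy":0,"dz":0.4,"ax":0,"ay":0,"az":0,"hand":0.4},{"dx":0,"dy":0,"dz":0.12,"ax":0,"ay":0,"az":0,"hand":0.4},{"dx":0,"dy":0,"dz":0,"ax":0,"ay":0,"az":0,"hand":0.4},{"dx":0,"dy":0,"dz":0,"ax":0,"ay":0,"az":0,"hand":0.4}]' >/dev/null
python3 go.py 454 115.3 25 80.6
python3 -m crank '[{"dx":0,"dy":0,"dz":0,"ax":0,"ay":0,"az":0,"hand":0},{"dx":0,"dy":0,"dz":0,"ax":0,"ay":0,"az":0,"hand":-1},{"dx":0,"dy":0,"dz":0,"ax":0,"ay":0,"az":0,"hand":-1},{"dx":0,"dy":0,"dz":0,"ax":0,"ay":0,"az":0,"hand":-1},{"dx":0,"dy":0,"dz":0,"ax":0,"ay":0,"az":0,"hand":-1},{"dx":0,"dy":0,"dz":0,"ax":0,"ay":0,"az":0,"hand":-1}]' 50 >/dev/null
python3 go.py 497.6 -221.3 25 80.6
```

```text
t 31.80 pos [454.4 115.8  26.6] w 59.8 gf 0.0 F [ 0.6 -0.2  0.1] | turn [ 0.008 -0.012  0.002] shift [-0.017 -0.01   0.052]
t 32.30 pos [454.6 115.8  27.1] w 33.2 gf 49.2 F [-1.2 -1.2  7.7] | turn [ 0.022 -0.017  0.002] shift [-10.852   3.249   0.07 ]
```

```bash
python3 -m crank '[{"dx":0,"dy":0,"dz":-0.3,"ax":0,"ay":0,"az":0,"hand":-1},{"dx":0,"dy":0,"dz":-0.6,"ax":0,"ay":0,"az":0,"hand":-1},{"dx":0,"dy":0,"dz":-0.8,"ax":0,"ay":0,"az":0,"hand":-1},{"dx":0,"dy":0,"dz":-0.9,"ax":0,"ay":0,"az":0,"hand":-1},{"dx":0,"dy":0,"dz":-0.9,"ax":0,"ay":0,"az":0,"hand":-1},{"dx":0,"dy":0,"dz":-0.9,"ax":0,"ay":0,"az":0,"hand":-1},{"dx":0,"dy":0,"dz":-0.7,"ax":0,"ay":0,"az":0,"hand":-1},{"dx":0,"dy":0,"dz":-0.4,"ax":0,"ay":0,"az":0,"hand":-1}]' >/dev/null
python3 go.py 497.6 -221.3 190 80.6
python3 -m crank '[{"dx":-0.3,"dy":0.1,"dz":0,"ax":0,"ay":0,"az":0,"hand":-1},{"dx":-0.6,"dy":0.18,"dz":0,"ax":0,"ay":0,"az":0,"hand":-1},{"dx":-0.8,"dy":0.24,"dz":0,"ax":0,"ay":0,"az":0,"hand":-1},{"dx":-0.9,"dy":0.27,"dz":0,"ax":0,"ay":0,"az":0,"hand":-1},{"dx":-0.9,"dy":0.27,"dz":0,"ax":0,"ay":0,"az":0,"hand":-1},{"dx":-0.9,"dy":0.27,"dz":0,"ax":0,"ay":0,"az":0,"hand":-1},{"dx":-0.9,"dy":0.27,"dz":0,"ax":0,"ay":0,"az":0,"hand":-1},{"dx":-0.9,"dy":0.27,"dz":0,"ax":0,"ay":0,"az":0,"hand":-1}]' >/dev/null
python3 go.py 497.6 -221.3 190 80.6
python3 -m crank '[{"dx":-0.9,"dy":0.27,"dz":0,"ax":0,"ay":0,"az":0,"hand":-1},{"dx":-0.9,"dy":0.27,"dz":0,"ax":0,"ay":0,"az":0,"hand":-1},{"dx":-0.9,"dy":0.27,"dz":0,"ax":0,"ay":0,"az":0,"hand":-1},{"dx":-0.8,"dy":0.24,"dz":0,"ax":0,"ay":0,"az":0,"hand":-1},{"dx":-0.6,"dy":0.18,"dz":0,"ax":0,"ay":0,"az":0,"hand":-1},{"dx":-0.4,"dy":0.1,"dz":0,"ax":0,"ay":0,"az":0,"hand":-1},{"dx":0,"dy":0,"dz":0,"ax":0,"ay":0,"az":0,"hand":-1},{"dx":0,"dy":0,"dz":0,"ax":0,"ay":0,"az":0,"hand":-1}]' >/dev/null
python3 go.py 497.6 -221.3 20 80.6
```

```text
t 32.97 pos [454.4 115.7 194.3] w 33.3 gf 50.0 F [-0.4 -0.4  0.3] | turn [ 0.046 -0.027  0.003] shift [-10.847   3.255   0.144]
t 33.63 pos [478.3 -79.  189.1] w 33.4 gf 50.0 F [-0.2 -0.3 -0.9] | turn [-0.026 -0.007  0.   ] shift [-4.573  1.41  -0.029]
t 34.30 pos [ 495.8 -216.9  189.5] w 33.0 gf 50.0 F [ 0.   0.3 -0.2] | turn [-0.023 -0.017 -0.011] shift [-0.134  0.083  5.651]
```

```bash
python3 -m crank '[{"dx":-0.13,"dy":0.08,"dz":0.4,"ax":0,"ay":0,"az":0,"hand":-1},{"dx":0,"dy":0,"dz":0.8,"ax":0,"ay":0,"az":0,"hand":-1},{"dx":0,"dy":0,"dz":0.9,"ax":0,"ay":0,"az":0,"hand":-1},{"dx":0,"dy":0,"dz":0.5,"ax":0,"ay":0,"az":0,"hand":-1},{"dx":0,"dy":0,"dz":0,"ax":0,"ay":0,"az":0,"hand":-1},{"dx":0,"dy":0,"dz":0,"ax":0,"ay":0,"az":0,"hand":-1},{"dx":0,"dy":0,"dz":0,"ax":0,"ay":0,"az":0,"hand":-1}]' >/dev/null
python3 go.py 497.6 -221.3 20 80.6
python3 - <<'E'
from h import *
im,P=cloud("side");cv2.imwrite("pics/s7.png",cv2.resize(im[80:220,210:380,::-1],None,fx=3.5,fy=3.5))
E
```

```text
t 34.88 pos [ 498.4 -220.7  113.5] w 33.5 gf 50.0 F [ 0.  -0.4 -0.2] | turn [ 0.014 -0.004  0.011] shift [-0.023 -0.025  3.117]
```

View pics/s7.png

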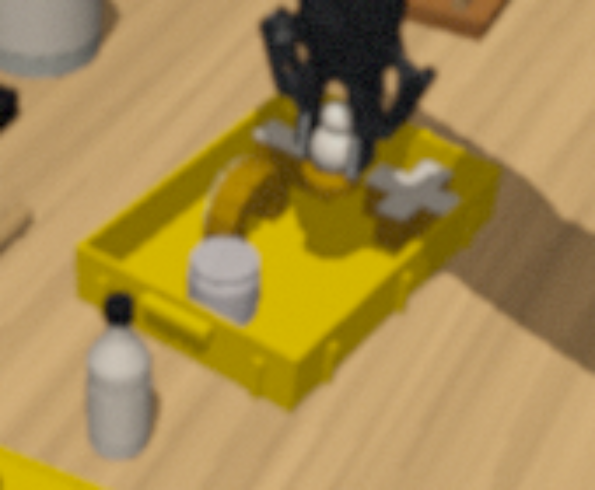

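The finial hangs upright (crop (335,155)) over free floor, and the arch stands on its feet (245,200). Lowering the finial.

```bash
python3 -m crank '[{"dx":-0.02,"dy":-0.02,"dz":0.4,"ax":0,"ay":0,"az":0,"hand":-1},{"dx":0,"dy":0,"dz":0.7,"ax":0,"ay":0,"az":0,"hand":-1},{"dx":0,"dy":0,"dz":0.8,"ax":0,"ay":0,"az":0,"hand":-1},{"dx":0,"dy":0,"dz":0.6,"ax":0,"ay":0,"az":0,"hand":-1},{"dx":0,"dy":0,"dz":0.3,"ax":0,"ay":0,"az":0,"hand":-1},{"dx":0,"dy":0,"dz":0.1,"ax":0,"ay":0,"az":0,"hand":-1},{"dx":0,"dy":0,"dz":0,"ax":0,"ay":0,"az":0,"hand":-1},{"dx":0,"dy":0,"dz":0,"ax":0,"ay":0,"az":0,"hand":-1}]' >/dev/null
python3 go.py 497.6 -221.3 20 80.6
python3 -m crank '[{"dx":0,"dy":0,"dz":0.1,"ax":0,"ay":0,"az":0,"hand":-1},{"dx":0,"dy":0,"dz":0.03,"ax":0,"ay":0,"az":0,"hand":-1},{"dx":0,"dy":0,"dz":0,"ax":0,"ay":0,"az":0,"hand":-1},{"dx":0,"dy":0,"dz":0,"ax":0,"ay":0,"az":0,"hand":-1}]' >/dev/null
python3 go.py 497.6 -221.3 20 80.6
```

```text
t 35.60 pos [ 497.8 -221.7   26.5] w 33.2 gf 50.0 F [ 0.5  0.4 -0.5] | turn [ 0.014 -0.002  0.003] shift [ 0.011 -0.009  0.218]
t 35.93 pos [ 497.4 -221.5   21.9] w 33.1 gf 50.0 F [ 0.4 -0.6 -1.5] | turn [ 0.002 -0.006  0.002] shift [0.007 0.006 0.064]
```

```bash
python3 -m crank '[{"dx":0,"dy":0,"dz":0.08,"ax":0,"ay":0,"az":0,"hand":-1},{"dx":0,"dy":0,"dz":0,"ax":0,"ay":0,"az":0,"hand":-1},{"dx":0,"dy":0,"dz":0,"ax":0,"ay":0,"az":0,"hand":-1}]' >/dev/null
python3 go.py 497.6 -221.3 20 80.6
python3 -m crank '[{"dx":0,"dy":0,"dz":0.03,"ax":0,"ay":0,"az":0,"hand":-1},{"dx":0,"dy":0,"dz":0,"ax":0,"ay":0,"az":0,"hand":-1},{"dx":0,"dy":0,"dz":0,"ax":0,"ay":0,"az":0,"hand":-1}]' >/dev/null
python3 go.py 497.6 -221.3 20 80.6
```

```text
t 36.18 pos [ 497.7 -221.6   20.1] w 33.1 gf 50.8 F [-3.5  1.3  9.4] | turn [ 0.011 -0.002  0.002] shift [ 0.01  -0.004  0.004]
t 36.43 pos [ 497.8 -221.7   20.1] w 33.0 gf 51.8 F [-8.6  3.5 19.4] | turn [ 0.012 -0.002  0.004] shift [ 0.011 -0.007  0.002]
```

```bash
python3 -m crank '[{"dx":0,"dy":0,"dz":-0.03,"ax":0,"ay":0,"az":0,"hand":-1},{"dx":0,"dy":0,"dz":0,"ax":0,"ay":0,"az":0,"hand":-1},{"dx":0,"dy":0,"dz":0,"ax":0,"ay":0,"az":0,"hand":0.25},{"dx":0,"dy":0,"dz":0,"ax":0,"ay":0,"az":0,"hand":0.25},{"dx":0,"dy":0,"dz":0,"ax":0,"ay":0,"az":0,"hand":0.25},{"dx":0,"dy":0,"dz":0,"ax":0,"ay":0,"az":0,"hand":0.25},{"dx":0,"dy":0,"dz":-0.5,"ax":0,"ay":0,"az":0,"hand":0.25},{"dx":0,"dy":0,"dz":-0.8,"ax":0,"ay":0,"az":0,"hand":0.25}]' >/dev/null
python3 -m crank '[{"dx":0,"dy":0,"dz":-0.9,"ax":0,"ay":0,"az":0,"hand":0.25},{"dx":0,"dy":0,"dz":-0.9,"ax":0,"ay":0,"az":0,"hand":0.25},{"dx":0,"dy":0,"dz":-0.9,"ax":0,"ay":0,"az":0,"hand":0.25},{"dx":0,"dy":0,"dz":-0.9,"ax":0,"ay":0,"az":0,"hand":0.25},{"dx":0,"dy":0,"dz":-0.9,"ax":0,"ay":0,"az":0,"hand":0.25},{"dx":0,"dy":0,"dz":-0.3,"ax":0,"ay":0,"az":0,"hand":0.25},{"dx":0,"dy":0,"dz":0,"ax":0,"ay":0,"az":0,"hand":0.25},{"dx":0,"dy":0,"dz":0,"ax":0,"ay":0,"az":0,"hand":0.25}]' >/dev/null
python3 go.py 497.6 -221.3 200 80.6
python3 - <<'E'
from h import *
im,P=cloud("side");cv2.imwrite("pics/s8.png",cv2.resize(im[80:250,190:380,::-1],None,fx=3.4,fy=3.4))
E
```

```text
t 37.77 pos [ 497.3 -221.5  201.5] w 53.3 gf 0.0 F [ 0.7 -0.5 -0.8] | turn [-0.006 -0.009  0.002] shift [0.008 0.01  0.051]
```

View pics/s8.png

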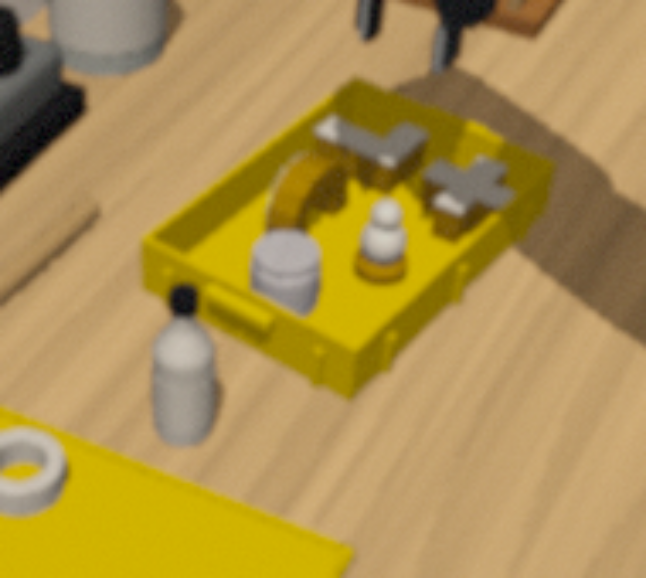

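The cross (465,190) and bracket (375,150) lie flat, and the arch (305,195) and finial (382,245) stand upright on the tote floor. The tin, bottle and tape look undisturbed. Handing in.

```bash
python3 -c "
from cell import bot
print(bot.job_done())"
```

```text
the job is handed in; nothing more can be done
None
```

The job is handed in: the cross and bracket lie flat, and the arch and then the finial stand upright on the tote floor, all released, with the tin, bottle and tape looking untouched in the last picture; the verdict was not shown, and I did not re-check the small finial after the arch pick-up.

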